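# Turn the sample tube to the index mark and clamp it

## Task

Swing the clamp lever on the tilted inspection stand fully open, then turn the steel sample tube about its own axis until the nose on its grip bar points straight at the pointer fixed on the stand's plate, and swing the clamp lever fully shut again over the tube so that it stays so. Do not turn the tube while the clamp is over it, and leave the bottles, the cup, the spare tube and the hand tools where they are.

Things in the scene. Friction and masses are not known exactly. Their poses are not given: they have to be found in the camera images.
- stand: White inspection stand fixed to the table; base 270 x 210 x 15 mm. Its white plate (160 x 200 mm) is tilted 30 deg, facing up and to the stand's -x (robot side): in the stand's frame plate-up is (-0.5, 0, 0.866), plate-uphill (0.866, 0, 0.5). Origin: on the table, 130 mm straight below the point where the tube's axis meets the plate's top. Heights below are along plate-up from the plate's top.
- lamp (a point): Centre of the underside of the stand's lamp head, 70 mm (stand's x) by 120 mm, 22 mm thick, on a neck standing behind at x = 145, y = 85 mm in the stand's frame. It overhangs the tube: no room there for a vertical gripper, but one lined up with the tilted tube axis clears it.
- tube (a joint): Turn of the sample tube about its own axis (square to the tilted plate), rad; 0 = nose points at the pointer, grows anticlockwise seen from above the plate; turns 3.1 rad each way, stays where it is left (friction 0.12 N m).
- tube_grip (a point): Point on the tube's axis at the height to grip its bar, 39 mm; z axis along plate-up. The steel tube has a black end cap 68 mm in diameter with its top at 16 mm; on it an aluminium grip bar 14 mm thick, 56 mm long, centred on the axis, from 16 to 48 mm height. One end only has a low pointed nose running on from the bar.
- tube_nose (a point): Tip of the nose of the tube's grip bar: 46 mm from the tube's axis, in line with the bar, 22 mm above the plate (nose 16 to 28 mm above it). It turns with the tube.
- mark_tip (a point): Tip of the pointer: a dark steel arrow-shaped block 24 mm high, 38 mm long, fixed on the plate on its downhill +y side (stand's frame), aimed at the tube's axis. The tip is 54 mm from that axis, at height 22 mm; with the nose straight at it the two tips are 8 mm apart.
- lever (a joint): Swing of the clamp lever about its pivot, rad: 0 = shut against its stop, the arm lying across over the tube's bar; 1.3 = fully open against its stop, swung to the downhill side (anticlockwise from above the plate). Stays where it is left (friction 0.12 N m).
- lever_pivot (a point): On the lever's pivot axis (parallel to the tube's axis) at the height of the arm, 57 mm above the plate, 75 mm from the tube's axis on the stand's -y side.
- lever_grip (a point): Point to grip on the lever's handle, an upright black round post 24 mm in diameter parallel to the tube's axis, at height 62 to 106 mm, 105 mm from the pivot at the end of a dark steel arm (18 mm wide, height 52 to 62 mm). The point is on the post's axis at 87 mm. Shut, it lies 30 mm past the tube's axis on the stand's +y side.
- bottle_a: Amber bottle with white cap, 56 mm in diameter, 95 mm high, beside the stand; origin under its base. Leave it.
- bottle_b: Amber jar with black lid, 60 mm in diameter, 85 mm high, beside the stand; origin under its base. Leave it.
- spare_tube: Spare capped steel tube standing upright, 56 mm in diameter, 134 mm high; origin under its base. Leave it.
- cap_cup: Empty white cup, 72 mm in diameter, 50 mm high; origin under its base. Leave it.
- brush: Orange-handled brush lying on the table, 170 mm long. Leave it.
- spatula: Spatula with a black handle lying on the table, 180 mm long. Leave it.

How it is judged:
On the way, in this order (a step that is already met when the one before it is completed fails the run):
1. the clamp lever is swung fully open (past 1.15 rad) (value of joint lever above 1.15 rad), for 0.2 s.
2. with the lever open, the tube's nose points at the pointer (distance between tube_nose and mark_tip below 0.0105 m and value of joint lever above 1 rad and velocity of joint tube between -0.1 and 0.1 rad/s), for 0.3 s.
At the end, for the whole second after the job is handed in: The nose points at the pointer (tips within 10.5 mm, that is within about 7.5 degrees), the clamp lever is shut (below 0.08 rad), and both are at rest (distance between tube_nose and mark_tip below 0.0105 m and value of joint lever below 0.08 rad and velocity of joint tube between -0.1 and 0.1 rad/s and velocity of joint lever between -0.1 and 0.1 rad/s); the robot touches nothing.
It fails at once if the tube is turned while the clamp lever is over it (lever below 0.6 rad) (value of joint lever below 0.6 rad and (velocity of joint tube above 0.15 rad/s or velocity of joint tube below -0.15 rad/s)).
It fails at once if a bystander is shifted by more than 30 mm or tipped over (distance of any of bottle_a, bottle_b, spare_tube, cap_cup, brush, spatula from where it was at the start of the episode above 0.03 m or angle between any of bottle_a, bottle_b, spare_tube, cap_cup's own z axis and vertical above 0.5 rad).
It also fails if it takes over 72 s, if anything falls off the work surface, if the arm or the gripper's body presses on something with over 40 N, if the wrist force passes 120 N, or if a joint passes its speed limit or range.

## Robot

A 7-joint arm with a two-finger parallel gripper is mounted at the origin on the work surface. World frame = base frame: x ahead of the robot, y to its left, z up, the work surface at z = 0. Lengths are in m, angles in rad, forces in N, time in s.
With the tool pointing down it reaches from about 0.35 to 0.775 m from the base axis. Payload 3.1 kg.
Tool frame: the origin (TCP) lies midway between the tips of the shut fingers; the grasp point (between the pads) lies 19 mm behind it (r.grip_depth is the distance from the TCP to the grasp point, in m); z points along the fingers, y is the line along which they close (so a half turn about z gives the same grasp; the last joint's range is limited). The gripper opens to 85 mm and grips with 20 to 120 N. Pads are 22 mm wide; open, the fingers measure 114 mm over their backs; the gripper's body (76 mm by 85 mm) begins 54 mm behind the grasp point. The pads swing forward as they close: fully open they stand 13 mm farther back than shut.
Start: joints at [1.136, 0.311, 0.014, 1.512, -0.004, 1.319, -0.027], TCP at [0.211, -0.508, 0.231] pointing down, gripper open.
Joint ranges: [-2.7, 2.7], [-0.3, 1.91], [-1.27, 1.3], [0.12, 2.57], [-1.44, 4.58], [0.2, 2.03], [-3.05, 3.05]. Speed limits (rad/s): [2.79, 2.79, 3.14, 3.14, 3.14, 3.14, 3.14].

## Interface

Orientations are given as a unit quaternion [x, y, z, w].
In Python, from bench import r gives the robot as it stands.
- The arm moves only by the tool step_arm, never from a script. Its argument "series" is a list of rows, each a list of 3 entries, a list of its own where there are three numbers: the opening, from 0 (shut) to 1 (fully open), then the shift along the tool's x, y, z in m, then the turn about the tool's z in rad. A call has 1 to 12 rows; each row is the pose to reach, as a shift and turn from the pose commanded when the call began, along the tool's axes at that moment; what a row does not reach only later rows make up. A row lasts 1/10 s, in which the tool goes at most 50 mm and 8.59 degrees, less where a joint would pass 70% of its speed; a pose out of reach is approached as far as the arm can. A call with a gripper value outside its range is refused whole. The fingers move at their own pace and stop on an object; the grip force is fixed at half the most. Time passes only in rows, so rows that repeat a pose let the fingers close. It gives the time, the measured TCP pose, the force, the opening and the grip force at its end, in the units of the state.
- r.observe(): the state, without advancing time (a new reading comes with each control period).
- r.snapshot(name): name is "scene" or "top" or "wrist"; returns a dict with "image" (480x640x3 uint8, red, green, blue), "intrinsics" (3x3 intrinsics, pixels), "dist" ([k1, k2, p1, p2, k3] as OpenCV has them; the pictures are not rectified), "world_to_cam" (4x4, takes a point from world to camera coordinates). Camera axes: x right, y down, z forward; pixel columns grow to the right and rows downward; lengths in m; the calibration is good to about 2 mm. A picture is of the moment at which its call begins. There is no depth.
- r.sign_off(): hands the job in; it is judged then, once.
The state is a dict: "time_s": time; "joints": joint angles; "joint_vel": joint speeds; "joint_efforts": joint torques, N m; "tool_pos": TCP position; "orientation": TCP orientation; "ft_force": force on the tool from outside, world axes, zero at the start; "moment": the same for the moment, N m; "gripper_width": finger opening in m; "grasp_force": force on a finger pad.
Only numpy, scipy, OpenCV 4.12 (cv2) and the standard library are available. Lean on these libraries where they do the work, as an engineer would, in place of code of your own. Each camera call takes 0.05 s, during which the arm holds its last target. There are 200 camera calls.

## Working session

There is one attempt and no reset: what is moved stays moved. The work goes in short steps, Python scripts to look and compute and a tool call to move; the robot and the scene stay as the last step left them, time stands still between calls to the robot, and variables do not carry over. Pictures are saved under pics/ and viewed, at most 10 in all, crops included, and the job is handed in when it is done.

Besides the shell and the picture viewer there is one more tool, called by a JSON object that holds its "api" and its "payload", one argument or row to a line. step_arm: Moves the arm, as the interface text tells. Its arguments: {"type":"object","properties":{"series":{"type":"array"}},"required":["series"]}

```bash
mkdir -p pics; ls; python3 - <<'E'
from bench import r
import cv2,json
s=r.observe();print(s)
for n in("scene","top"):
    d=r.snapshot(n);cv2.imwrite(f"pics/{n}0.png",d["image"][:,:,::-1]);print(n,d["intrinsics"],d["dist"],d["world_to_cam"])
E
```

```text
pics
{'time_s': 0.0, 'joints': array([ 1.13628066,  0.31173429,  0.01400428,  1.51309076, -0.00442075,
        1.31919357, -0.02717986]), 'joint_vel': array([ 0.00143846,  0.00075499, -0.00029313, -0.00074981, -0.0009782 ,
       -0.00016715,  0.00021373]), 'joint_efforts': array([-1.68751762e-04, -3.79914200e+01,  1.45984967e-01, -2.30592084e+01,
        1.21691273e-02,  1.37150244e-02, -1.99799319e-05]), 'tool_pos': array([ 0.21026163, -0.50741741,  0.23020276]), 'orientation': array([ 9.80765407e-01,  1.95186532e-01, -2.73463353e-04, -1.16585752e-03]), 'ft_force': array([-0.51994056, -0.43953157,  0.70540632]), 'moment': array([-0.01571433,  0.02407474, -0.00070583]), 'grasp_force': 0.0, 'gripper_width': 0.08521468097993744}
scene [[513.38254089   0.         314.90818371]
 [  0.         513.38254089 247.72022609]
 [  0.           0.           1.        ]] [-0.07501875  0.          0.          0.          0.        ] [[-0.75941571  0.65060314  0.00182867  0.4021224 ]
 [ 0.5508822   0.64450689 -0.53022606 -0.16492686]
 [-0.34614533 -0.40165462 -0.84785434  1.62623974]
 [ 0.          0.          0.          1.        ]]
top [[545.43750044   0.         311.54580392]
 [  0.         545.43750044 234.76452723]
 [  0.           0.           1.        ]] [-0.06683751  0.          0.          0.          0.        ] [[ 0.01923414 -0.99980527  0.00441349 -0.02014932]
 [-0.99372584 -0.01960326 -0.11011207  0.55190581]
 [ 0.11017715 -0.00226789 -0.99390938  1.70884259]
 [ 0.          0.          0.          1.        ]]
```

View pics/scene0.png

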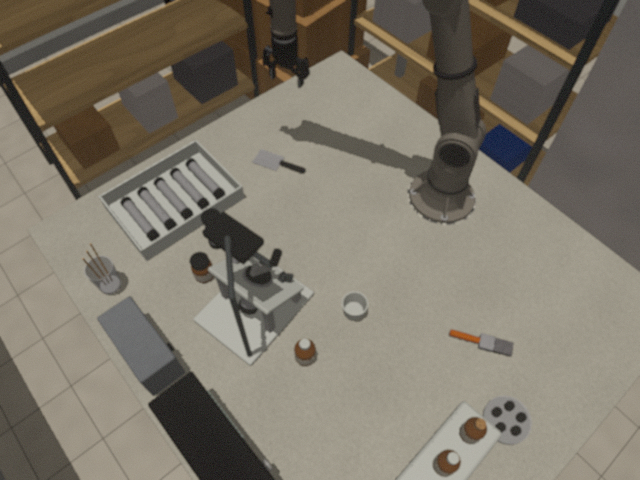

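View pics/top0.png

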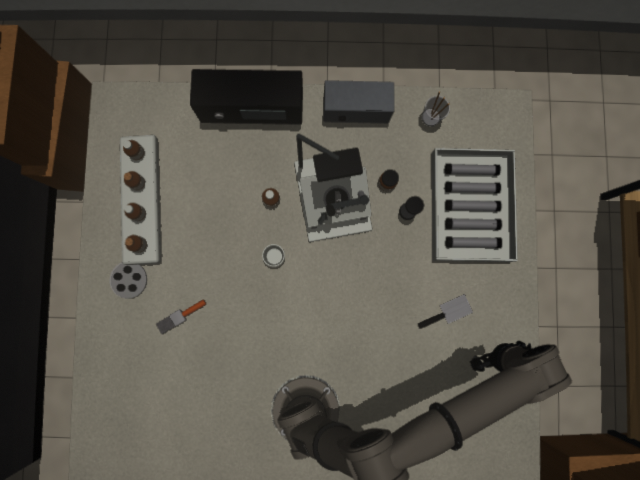

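The scene view shows the stand around (255,300) with the lamp at (230,235). In the top view its base is around (335,195), with the cup at (273,256), the bottle at (271,198), the jar at (388,180) and the spare tube at (411,208). Next I'll enlarge both views.

```bash
python3 - <<'E'
import cv2,numpy as np
a=cv2.imread("pics/top0.png")[130:250,285:435];b=cv2.imread("pics/scene0.png")[200:370,180:330]
cv2.imwrite("pics/tc.png",cv2.convertScaleAbs(cv2.resize(a,None,fx=5,fy=5,interpolation=cv2.INTER_CUBIC),alpha=1.5,beta=15))
cv2.imwrite("pics/sc.png",cv2.convertScaleAbs(cv2.resize(b,None,fx=3.5,fy=3.5,interpolation=cv2.INTER_CUBIC),alpha=1.5,beta=15))
E
```

```text
(no output)
```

View pics/tc.png

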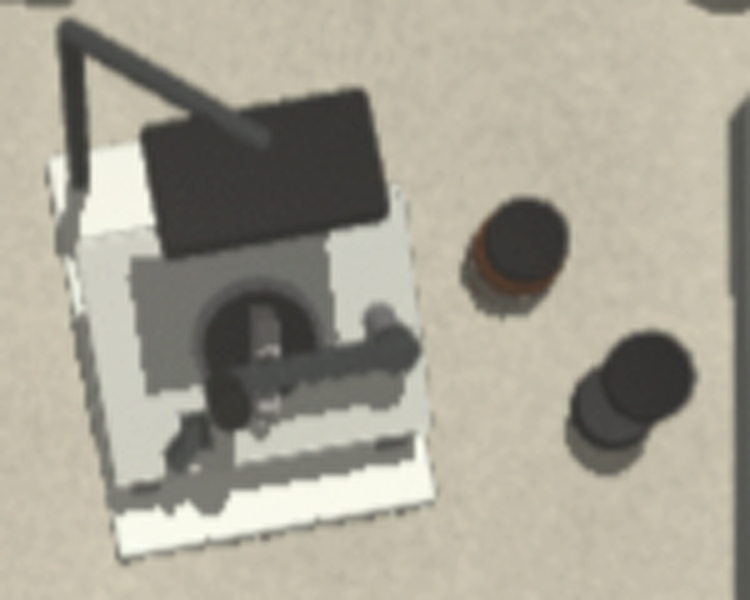

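View pics/sc.png

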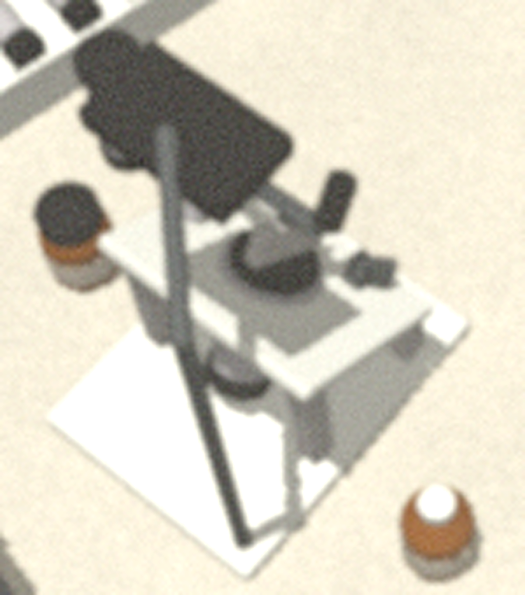

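The enlarged top view shows the following crop pixels:
- The base front corners are at (122,560) and (433,497).
- The plate corners are at about (115,488) and (80,236).
- The handle top is at (230,385), the pivot at (395,345), and the pointer at about (190,440).
- The bar runs from (265,310) to (262,430), with its nose on the downhill side.

The scene crop shows the plate corners at (430,302), (305,392) and (103,240), and the handle top at (342,178). I'll triangulate these now.

```bash
cat > h.py <<'E'
import cv2,numpy as np
from bench import r
K={};
def cams():
    return {n:r.snapshot(n) for n in("scene","top")}
def ray(d,uv):
    p=cv2.undistortPoints(np.array([[uv]],float),d["intrinsics"],np.array(d["dist"]))[0,0]
    T=d["world_to_cam"];R=T[:3,:3];o=-R.T@T[:3,3];v=R.T@np.array([p[0],p[1],1]);return o,v/np.linalg.norm(v)
def onz(d,uv,z):
    o,v=ray(d,uv);return o+v*(z-o[2])/v[2]
def tri(a,ua,b,ub):
    o1,v1=ray(a,ua);o2,v2=ray(b,ub)
    t=np.linalg.lstsq(np.c_[v1,-v2],o2-o1,rcond=None)[0]
    p,q=o1+t[0]*v1,o2+t[1]*v2;return (p+q)/2,np.linalg.norm(p-q)
def proj(d,P):
    T=d["world_to_cam"];return cv2.projectPoints(np.array(P,float).reshape(-1,3),cv2.Rodrigues(T[:3,:3])[0],T[:3,3],d["intrinsics"],np.array(d["dist"]))[0][:,0]
tc=lambda x,y:(285+x/5-.4,130+y/5-.4)
sc=lambda x,y:(180+x/3.5-.36,200+y/3.5-.36)
E
python3 - <<'E'
from h import *
np.set_printoptions(precision=4,suppress=True)
c=cams();t,s=c["top"],c["scene"]
fl,fr=onz(t,tc(122,560),.015),onz(t,tc(435,497),.015);bl=onz(t,tc(50,158),.015)
print(fl,fr,bl,np.linalg.norm(fl-fr),np.linalg.norm(fl-bl))
e=fr-fl;yaw=np.arctan2(e[0],-e[1]);print("yaw",yaw)
# scene base corners
for p in[(47,417),(248,578),(468,325)]:print("sbase",onz(s,sc(*p),.015))
for n,a,b in[("dh+y",(115,488),(430,302)),("uh+y",(78,236),(305,392)),("handle",(232,378),(342,176)),("capuphill",(0,0),(0,0))][:3]:
    print(n,tri(t,tc(*a),s,sc(*b)))
E
```

```text
[ 0.5317 -0.0017  0.015 ] [ 0.5764 -0.2027  0.015 ] [0.7948 0.0506 0.015 ] 0.20599260257752874 0.26830619690122837
yaw 0.21913268286126633
sbase [ 0.8372 -0.1485  0.015 ]
sbase [0.7959 0.0558 0.015 ]
sbase [0.5372 0.0023 0.015 ]
dh+y (array([0.5703, 0.0014, 0.093 ]), np.float64(0.005440848263804406))
uh+y (array([0.7078, 0.0288, 0.1718]), np.float64(0.0027195652766054336))
handle (array([ 0.6086, -0.0572,  0.2437]), np.float64(0.013427007717437135))
```

```bash
cat >> h.py <<'E'
X,Y,YAW=.659,-.081,.205
def S(x=None,y=None,a=None):
    x=X if x is None else x;y=Y if y is None else y;a=YAW if a is None else a
    c,s=np.cos(a),np.sin(a);Rz=np.array([[c,-s,0],[s,c,0],[0,0,1]])
    B=np.array([[.866,0,-.5],[0,1,0],[.5,0,.866]])  # plate axes uphill,y,up as columns
    return Rz@B,np.array([x,y,.13])
def P(u,v,h,**k):
    R,o=S(**k);return o+R@np.array([u,v,h])
def plate(d,uv,h):
    R,o=S();q=o+R[:,2]*h;c,v=ray(d,uv);p=c+v*((q-c)@R[:,2])/(v@R[:,2]);return R.T@(p-o)
E
python3 - <<'E'
from h import *
np.set_printoptions(precision=4,suppress=True)
c=cams();t,s=c["top"],c["scene"]
print("nose",[plate(t,tc(*p),.024) for p in[(262,436),(262,428)]])
print("bar top uphill end",plate(t,tc(265,306),.048))
print("ptr tip/tail",plate(t,tc(207,413),.024),plate(t,tc(178,468),.024))
print("ptr scene",plate(s,sc(345,268),.024),plate(s,sc(393,268),.024))
print("handle top",plate(t,tc(230,380),.106),plate(s,sc(343,177),.106))
print("pivot",plate(t,tc(396,345),.062))
print("cap",plate(t,tc(203,345),.016),plate(t,tc(323,345),.016),plate(t,tc(262,290),.016))
for d,n,f in((t,"top",(285,130,5)),(s,"scene",(180,200,3.5))):
    im=cv2.imread("pics/tc.png" if n=="top" else "pics/sc.png")
    def ln(pts,col,cl=True):
        q=(proj(d,[P(*p) for p in pts])-np.array(f[:2])+.5)*f[2]-.5
        cv2.polylines(im,[np.round(q).astype(int)],cl,col,1)
    ln([(-.08,-.1,0),(-.08,.1,0),(.08,.1,0),(.08,-.1,0)],(0,0,255))
    th=np.linspace(0,6.2,30)
    ln([(.034*np.cos(a),.034*np.sin(a),.016) for a in th],(0,255,0))
    ln([(.012*np.cos(a),.03+.012*np.sin(a),.106) for a in th],(255,0,0))
    ln([(0,-.075,.062),(0,.03,.062)],(255,0,255),False)
    cv2.imwrite(f"pics/ov_{n}.png",im)
a,b=cv2.imread("pics/ov_top.png"),cv2.imread("pics/ov_scene.png")
o=np.hstack([a[:560,40:440],b[:560,:390]]);cv2.imwrite("pics/ov.png",o)
E
```

```text
nose [array([-0.0558,  0.0082,  0.024 ]), array([-0.0507,  0.0075,  0.024 ])]
bar top uphill end [ 0.0347 -0.003   0.048 ]
ptr tip/tail [-0.0345  0.039   0.024 ] [-0.0664  0.0617  0.024 ]
ptr scene [-0.0262  0.045   0.024 ] [-0.0586  0.0667  0.024 ]
handle top [0.0155 0.0282 0.106 ] [-0.0063  0.0296  0.106 ]
pivot [ 0.0011 -0.0746  0.062 ]
cap [0.0059 0.0344 0.016 ] [-0.0081 -0.0372  0.016 ] [ 0.0334 -0.0056  0.016 ]
```

View pics/ov.png

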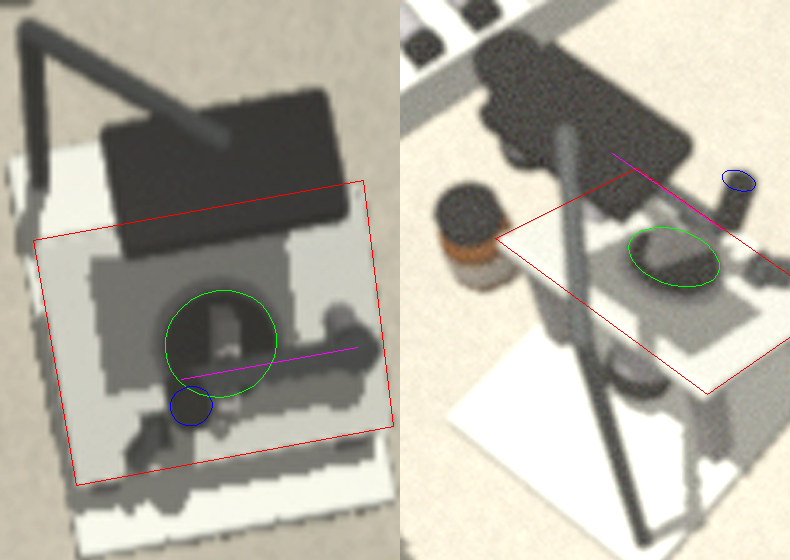

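The overlay fits: plate, cap and shut-lever handle all match within a few mm. The moves allow no tilt, so I'll work with a vertical tool, which means checking the lamp's height and extent first.

```bash
python3 - <<'E'
from h import *
np.set_printoptions(precision=4,suppress=True)
c=cams();t,s=c["top"],c["scene"]
R=S()[0];c_,s_=np.cos(YAW),np.sin(YAW)
loc=lambda p:np.array([c_*(p[0]-X)+s_*(p[1]-Y),-s_*(p[0]-X)+c_*(p[1]-Y),p[2]])
for n,a,b in[("-x+y",(167,257),(292,140)),("+x+y",(143,128),(222,205)),("elbow",(68,28),(165,130))]:
    p,e=tri(t,tc(*a),s,sc(*b));print(n,loc(p),e)
for z in(.3,.33,.36,.40):print(z,[loc(onz(t,tc(*q),z))[:2] for q in((167,257),(143,128),(387,213),(362,90))])
for n,q,z in(("bottleA",(271,195),.095),("jar",(390,178),.085),("spare",(285+650/5,130+375/5),.134),("cup",(273,256),.05)):
    p=onz(t,q,z);print(n,p,loc(p))
o=r.observe();from scipy.spatial.transform import Rotation as Q
print(Q.from_quat(o["orientation"]).as_matrix(),R)
E
```

```text
-x+y [0.0078 0.0575 0.3735] 0.0015111654962766381
+x+y [0.0734 0.0589 0.3852] 0.0015734942686695132
elbow [0.1012 0.0822 0.5181] 0.023316276052160762
0.3 [array([0.0224, 0.054 ]), array([0.0956, 0.0536]), array([ 0.0245, -0.0687]), array([ 0.0947, -0.0687])]
0.33 [array([0.0163, 0.0557]), array([0.088 , 0.0552]), array([ 0.0183, -0.0645]), array([ 0.087 , -0.0645])]
0.36 [array([0.0101, 0.0574]), array([0.0803, 0.0569]), array([ 0.0121, -0.0603]), array([ 0.0794, -0.0604])]
0.4 [array([0.0019, 0.0596]), array([0.0701, 0.0591]), array([ 0.0038, -0.0548]), array([ 0.0692, -0.0548])]
bottleA [0.6664 0.1187 0.095 ] [0.0479 0.194  0.095 ]
jar [ 0.7299 -0.2516  0.085 ] [ 0.0347 -0.1815  0.085 ]
spare [ 0.6375 -0.3205  0.134 ] [-0.0698 -0.2301  0.134 ]
cup [0.4806 0.1104 0.05  ] [-0.1357  0.2237  0.05  ]
[[ 0.9238  0.3829 -0.0002]
 [ 0.3829 -0.9238  0.0003]
 [-0.     -0.0003 -1.    ]] [[ 0.8479 -0.2036 -0.4895]
 [ 0.1763  0.9791 -0.1018]
 [ 0.5     0.      0.866 ]]
```

```bash
cat >> h.py <<'E'
def shift(T,ref=None):
    s=r.observe();from scipy.spatial.transform import Rotation as Q
    M=Q.from_quat(s["orientation"]).as_matrix();yaw=np.arctan2(M[1,0],M[0,0])
    print("t",round(s["time_s"],2),"tcp",s["tool_pos"].round(4),"F",s["ft_force"].round(1),"w",round(s["gripper_width"],4),"yawerr",round(yaw-YAW,3))
    for t in np.atleast_2d(T):print("target",t.round(4),"shift",(M.T@(t-s["tool_pos"])).round(4))
E
python3 - <<'E'
from h import *
ex=np.array([np.cos(YAW),np.sin(YAW),0])
g=P(0,.03,.098)-[0,0,.019]
shift([g-.09*ex,g])
E
```

```text
t 0.4 tcp [ 0.2105 -0.508   0.2311] F [ 0.3 -0.2 -0.2] w 0.0853 yawerr 0.188
target [ 0.5168 -0.0799  0.1959] shift [ 0.4468 -0.2782  0.0353]
target [ 0.6049 -0.0616  0.1959] shift [ 0.5353 -0.2614  0.0353]
```

{"api": "step_arm", "payload": {
  "series": [
    [1,[0.04,-0.025,0],0.02],
    [1,[0.08,-0.05,0],0.05],
    [1,[0.12,-0.075,0],0.09],
    [1,[0.16,-0.1,0.01],0.13],
    [1,[0.2,-0.125,0.015],0.16],
    [1,[0.24,-0.15,0.02],0.188],
    [1,[0.28,-0.175,0.025],0.188],
    [1,[0.32,-0.2,0.03],0.188],
    [1,[0.36,-0.225,0.035],0.188],
    [1,[0.4,-0.25,0.035],0.188],
    [1,[0.43,-0.27,0.035],0.188],
    [1,[0.447,-0.278,0.035],0.188]
  ]
}}

```text
time_s: 1.6
tool_pos: [0.5187, -0.0752, 0.1965]
orientation: [0.994, 0.105, 0.001, -0.001]
ft_force: [0.6, -1.0, 1.0]
gripper_width: 0.085
grasp_force: 0.0
```

```bash
python3 - <<'E'
from h import *
import time
g=P(0,.03,.098)-[0,0,.019]
shift([g])
d=r.snapshot("wrist");cv2.imwrite("pics/w1.png",cv2.convertScaleAbs(d["image"][:,:,::-1],alpha=1.4,beta=10))
E
```

```text
t 1.6 tcp [ 0.5187 -0.0752  0.1965] F [ 0.6 -1.   1. ] w 0.085 yawerr 0.006
target [ 0.6049 -0.0616  0.1959] shift [0.0872 0.0048 0.0007]
```

View pics/w1.png

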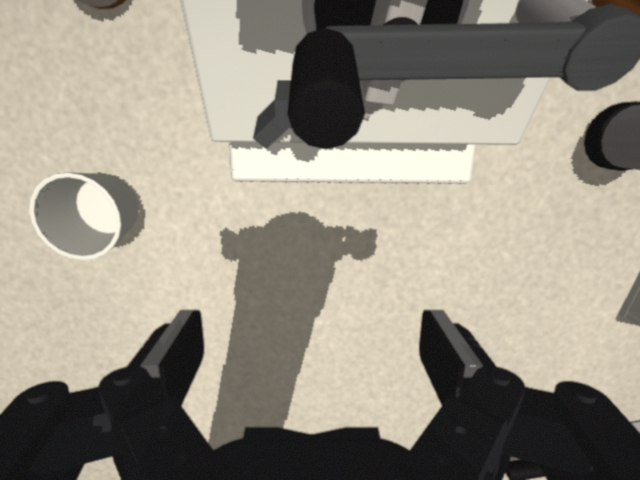

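The wrist view shows the handle top at about (327,115), between the open fingers at x≈200 and x≈422. The lane is clear, so I'll move over the post and close.

{"api": "step_arm", "payload": {
  "series": [
    [1,[0.03,0.003,0.0],0],
    [1,[0.06,0.004,0.0],0],
    [1,[0.08,0.005,0],0],
    [1,[0.087,0.005,0],0],
    [1,[0.087,0.005,0],0],
    [0.4,[0.087,0.005,0],0],
    [0.4,[0.087,0.005,0],0],
    [0.4,[0.087,0.005,0],0]
  ]
}}

```text
time_s: 2.45
tool_pos: [0.6025, -0.0679, 0.1966]
orientation: [0.995, 0.102, -0.0, 0.0]
ft_force: [0.4, 0.3, -0.3]
gripper_width: 0.0443
grasp_force: 0.0
```

```bash
python3 - <<'E'
from h import *
g=P(0,.03,.098)-[0,0,.019]
shift([g])
d=r.snapshot("wrist");cv2.imwrite("pics/w2.png",cv2.convertScaleAbs(d["image"][:,:,::-1],alpha=1.4,beta=10))
E
```

```text
t 2.45 tcp [ 0.6025 -0.0679  0.1966] F [ 0.4  0.3 -0.3] w 0.0443 yawerr -0.001
target [ 0.6049 -0.0616  0.1959] shift [ 0.0036 -0.0057  0.0008]
```

View pics/w2.png

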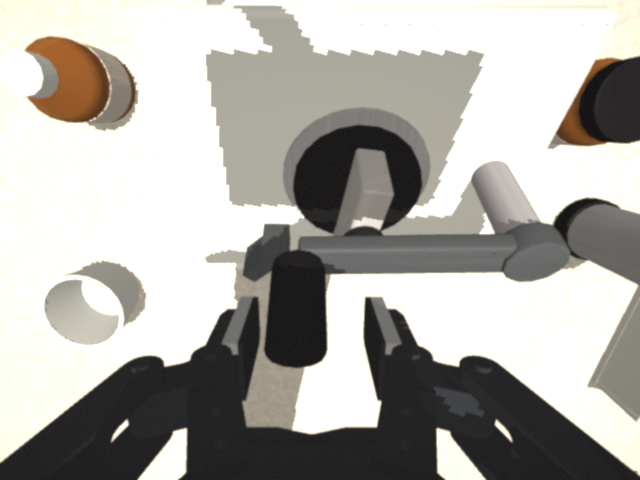

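The post (about 296,310) stands between the pads, roughly 5 mm left of their middle, which agrees with the computed shift. I'll correct that and grip.

{"api": "step_arm", "payload": {
  "series": [
    [0.4,[0.003,-0.006,0],0],
    [0.4,[0.003,-0.006,0],0],
    [0.0,[0.003,-0.006,0],0],
    [0.0,[0.003,-0.006,0],0],
    [0.0,[0.003,-0.006,0],0],
    [0.0,[0.003,-0.006,0],0]
  ]
}}

```text
time_s: 3.1
tool_pos: [0.6051, -0.0613, 0.1966]
orientation: [0.995, 0.102, 0.0, 0.0]
ft_force: [-0.4, -0.8, 3.1]
gripper_width: 0.0222
grasp_force: 59.1
```

```bash
python3 - <<'E'
from h import *
R=S()[0];g=r.observe()["tool_pos"]
shift([g+R@[-.105*np.sin(q),.105*(np.cos(q)-1),0] for q in np.arange(.1,1.36,.1)])
E
```

```text
t 3.1 tcp [ 0.6051 -0.0613  0.1966] F [-0.4 -0.8  3.1] w 0.0222 yawerr -0.0
target [ 0.5963 -0.0637  0.1914] shift [-0.0091  0.0005  0.0052]
target [ 0.5878 -0.067   0.1862] shift [-0.0181  0.0021  0.0104]
target [ 0.5797 -0.0714  0.1811] shift [-0.0269  0.0047  0.0155]
target [ 0.5721 -0.0766  0.1762] shift [-0.0354  0.0083  0.0204]
target [ 0.565  -0.0828  0.1715] shift [-0.0436  0.0129  0.0252]
target [ 0.5586 -0.0897  0.167 ] shift [-0.0513  0.0183  0.0296]
target [ 0.5528 -0.0974  0.1628] shift [-0.0586  0.0247  0.0338]
target [ 0.5477 -0.1058  0.159 ] shift [-0.0652  0.0318  0.0377]
target [ 0.5434 -0.1147  0.1555] shift [-0.0712  0.0397  0.0411]
target [ 0.54   -0.1242  0.1525] shift [-0.0765  0.0483  0.0442]
target [ 0.5374 -0.134   0.1498] shift [-0.081   0.0574  0.0468]
target [ 0.5357 -0.1441  0.1477] shift [-0.0847  0.067   0.049 ]
target [ 0.535  -0.1545  0.146 ] shift [-0.0876  0.0769  0.0506]
```

{"api": "step_arm", "payload": {
  "series": [
    [0,[-0.0045,0.0,0.0026],0],
    [0,[-0.009,0.0005,0.005],0],
    [0,[-0.0135,0.001,0.008],0],
    [0,[-0.018,0.002,0.0105],0],
    [0,[-0.0225,0.0035,0.013],0],
    [0,[-0.027,0.0047,0.0155],0],
    [0,[-0.027,0.0047,0.0155],0]
  ]
}}

```text
time_s: 3.8
tool_pos: [0.5797, -0.0713, 0.1812]
orientation: [0.995, 0.102, 0.001, 0.0]
ft_force: [1.5, 0.0, 4.8]
gripper_width: 0.0223
grasp_force: 62.2
```

```bash
python3 - <<'E'
from h import *
R=S()[0];g=np.array([.6051,-.0613,.1966])
shift([g+R@[-.105*np.sin(q),.105*(np.cos(q)-1),0] for q in np.arange(.3,1.36,.1)])
E
```

```text
t 3.8 tcp [ 0.5797 -0.0713  0.1812] F [1.5 0.  4.8] w 0.0223 yawerr 0.0
target [ 0.5797 -0.0714  0.1811] shift [0.     0.0001 0.0001]
target [ 0.5721 -0.0766  0.1762] shift [-0.0085  0.0037  0.005 ]
target [ 0.565  -0.0828  0.1714] shift [-0.0167  0.0083  0.0098]
target [ 0.5586 -0.0897  0.167 ] shift [-0.0245  0.0137  0.0142]
target [ 0.5528 -0.0974  0.1628] shift [-0.0317  0.0201  0.0184]
target [ 0.5477 -0.1058  0.1589] shift [-0.0384  0.0272  0.0222]
target [ 0.5435 -0.1147  0.1555] shift [-0.0444  0.0351  0.0257]
target [ 0.54   -0.1241  0.1524] shift [-0.0497  0.0436  0.0288]
target [ 0.5374 -0.134   0.1498] shift [-0.0542  0.0527  0.0314]
target [ 0.5358 -0.1441  0.1477] shift [-0.0579  0.0623  0.0335]
target [ 0.535  -0.1544  0.146 ] shift [-0.0608  0.0723  0.0352]
```

Forces are low, so I'll continue to about 1.28 rad.

{"api": "step_arm", "payload": {
  "series": [
    [0,[-0.0085,0.0037,0.005],0],
    [0,[-0.0167,0.0083,0.0098],0],
    [0,[-0.0245,0.0137,0.0142],0],
    [0,[-0.0317,0.02,0.0184],0],
    [0,[-0.0384,0.0272,0.0222],0],
    [0,[-0.0444,0.035,0.0257],0],
    [0,[-0.0497,0.0436,0.0288],0],
    [0,[-0.0542,0.0527,0.0314],0],
    [0,[-0.0579,0.0623,0.0335],0],
    [0,[-0.06,0.07,0.0348],0],
    [0,[-0.06,0.07,0.0348],0],
    [0,[-0.06,0.07,0.0348],0]
  ]
}}

```text
time_s: 5.0
tool_pos: [0.5251, -0.149, 0.1414]
orientation: [0.995, 0.102, -0.011, -0.004]
ft_force: [-11.9, 3.5, 1.9]
gripper_width: 0.0222
grasp_force: 59.2
```

```bash
python3 - <<'E'
from h import *
R=S()[0];g=np.array([.6051,-.0613,.1966])
shift([g+R@[-.105*np.sin(q),.105*(np.cos(q)-1),0] for q in (1.2,1.3)])
print(r.observe()["joints"].round(3))
c=cams();t=c["top"]
a=t["image"][130:250,285:405,::-1];w=r.snapshot("wrist")["image"][:,:,::-1]
o=np.hstack([cv2.resize(a,(400,400),interpolation=cv2.INTER_CUBIC),cv2.resize(w,(400,300))[:0].reshape(0,400,3) if 0 else np.vstack([cv2.resize(w,(400,300)),np.zeros((100,400,3),np.uint8)])])
cv2.imwrite("pics/o3.png",cv2.convertScaleAbs(o,alpha=1.4,beta=10))
E
```

```text
t 5.0 tcp [ 0.5251 -0.149   0.1414] F [-11.9   3.5   1.9] w 0.0222 yawerr 0.0
target [ 0.5358 -0.1441  0.1477] shift [ 0.0113 -0.0027 -0.0065]
target [ 0.535  -0.1544  0.146 ] shift [ 0.0085  0.0073 -0.0049]
[ 0.464  0.404 -0.293  1.627  0.123  1.153 -1.225]
```

View pics/o3.png

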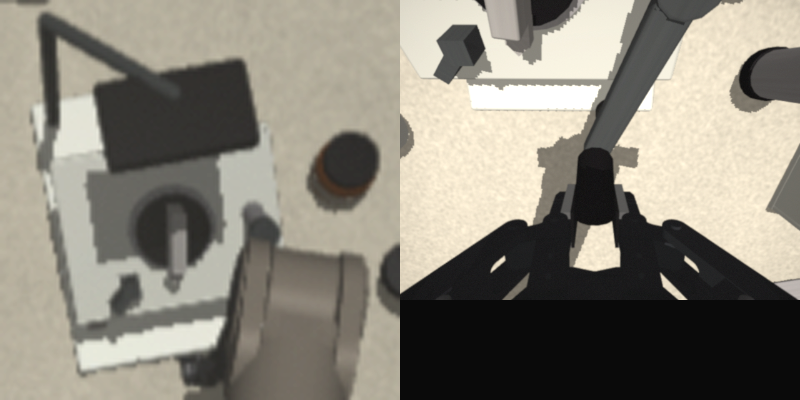

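The post sits in the pads at about (595,185) in the combined picture, the arm is swung well open, and nose and pointer are now in clear view. I'll read the lever angle, the nose and the pointer from the pixels.

```bash
python3 - <<'E'
from h import *
np.set_printoptions(precision=4,suppress=True)
c=cams();t,w=c["top"],r.snapshot("wrist")
wc=lambda x,y:((x-400)*1.6,y*1.6)
tt=lambda x,y:(285+x*.3-.35,130+y*.3-.35)
for q in(1.0,1.1,1.2,1.3):
    f=lambda h,u=0:P(-.105*np.sin(q),-.075+.105*np.cos(q),h)
    print(q,"post .062/.106 in combined px:",(proj(w,[f(.062),f(.106)])/1.6+[400,0]).round(0).tolist())
print("wrist nose",plate(w,wc(516,40),.022),"ptr tip",plate(w,wc(485,42),.024))
print("top nose",plate(t,tt(173,291),.022),"bar uphill end",plate(t,tt(177,203),.048),"bar dh end top",plate(t,tt(178,270),.048),"ptr head",plate(t,tt(137,278),.024),"tail",plate(t,tt(112,306),.024))
E
```

```text
1.0 post .062/.106 in combined px: [[563.0, 141.0], [555.0, 203.0]]
1.1 post .062/.106 in combined px: [[578.0, 147.0], [573.0, 208.0]]
1.2 post .062/.106 in combined px: [[593.0, 151.0], [591.0, 212.0]]
1.3 post .062/.106 in combined px: [[607.0, 154.0], [609.0, 215.0]]
wrist nose [-0.0422  0.0092  0.022 ] ptr tip [-0.0425  0.0274  0.024 ]
top nose [-0.0569  0.0094  0.022 ] bar uphill end [ 0.0353 -0.0036  0.048 ] bar dh end top [-0.0271  0.0043  0.048 ] ptr head [-0.0371  0.0401  0.024 ] tail [-0.0596  0.0666  0.024 ]
```

The lever reads about 1.21 rad. I'll nudge it against the open stop to be safe, then release and back off towards the robot.

{"api": "step_arm", "payload": {
  "series": [
    [0,[0.002,0.005,0],0],
    [0,[0.002,0.01,0],0],
    [0,[0.002,0.014,0],0],
    [0,[0.002,0.014,0],0]
  ]
}}

```text
time_s: 5.7
tool_pos: [0.5239, -0.1562, 0.14]
orientation: [0.994, 0.105, -0.018, -0.009]
ft_force: [-23.2, 11.8, 6.6]
gripper_width: 0.0223
grasp_force: 59.9
```

```bash
python3 - <<'E'
from h import *
shift([P(-.1,-.047,.098)-[0,0,.019]])
w=r.snapshot("wrist");g=cv2.cvtColor(w["image"],cv2.COLOR_RGB2GRAY)
for v in(210,225,240,255,270):
    x=np.where(g[v,200:520]<75)[0]+200;print(v,x.min() if len(x) else 0,x.max() if len(x) else 0)
wc=lambda p:p
for q in(1.1,1.2,1.3):
    print(q,proj(w,[P(-.105*np.sin(q),-.075+.105*np.cos(q),h) for h in(.062,.106)]).round(0).tolist())
cv2.imwrite("pics/w4.png",cv2.convertScaleAbs(w["image"][:,:,::-1],alpha=1.4,beta=10))
E
```

```text
t 5.7 tcp [ 0.5239 -0.1562  0.14  ] F [-23.2  11.8   6.6] w 0.0223 yawerr 0.006
target [ 0.5358 -0.1546  0.1459] shift [ 0.0117  0.0008 -0.0063]
210 300 352
225 294 344
240 291 339
255 282 341
270 282 342
1.1 [[267.0, 230.0], [254.0, 329.0]]
1.2 [[292.0, 237.0], [284.0, 336.0]]
1.3 [[316.0, 242.0], [314.0, 341.0]]
```

View pics/w4.png

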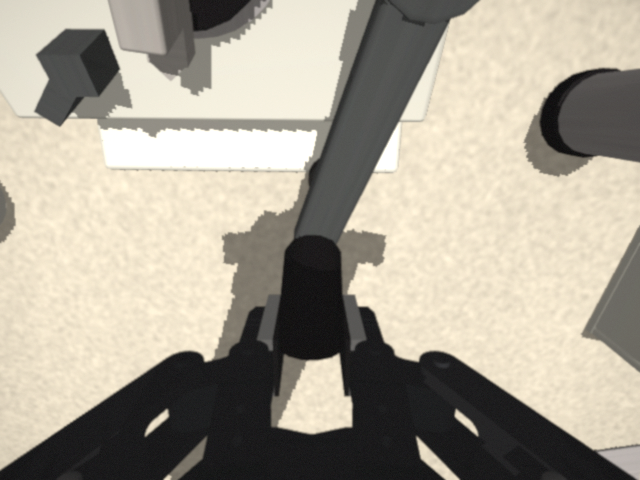

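The post at (312,300) is consistent with about 1.29 rad, so the lever is at its open stop. I'll relieve the load, release and withdraw.

{"api": "step_arm", "payload": {
  "series": [
    [0,[-0.006,-0.004,0.0],0],
    [0,[-0.01,-0.006,0],0],
    [0.9,[-0.01,-0.006,0],0],
    [0.9,[-0.01,-0.006,0],0],
    [0.9,[-0.01,-0.006,0],0],
    [0.9,[-0.04,-0.006,0],0],
    [0.9,[-0.08,-0.006,0],0],
    [0,[-0.08,-0.006,-0.05],0],
    [0,[-0.08,-0.03,-0.09],0],
    [0,[-0.08,-0.07,-0.09],0],
    [0,[-0.08,-0.1,-0.09],0],
    [0,[-0.08,-0.1,-0.09],0]
  ]
}}

```text
time_s: 6.95
tool_pos: [0.4411, -0.0785, 0.2374]
orientation: [0.994, 0.106, 0.001, -0.001]
ft_force: [-0.0, 0.2, -0.0]
gripper_width: 0.0033
grasp_force: 0.0
```

```bash
python3 - <<'E'
from h import *
s=P(-.042,-.026,.026)
shift([s+[0,0,.08],s])
t=r.snapshot("top");w=r.snapshot("wrist")
a=t["image"][130:250,285:405,::-1];w=w["image"][:,:,::-1]
o=np.hstack([cv2.resize(a,(400,400),interpolation=cv2.INTER_CUBIC),np.vstack([cv2.resize(w,(400,300)),np.zeros((100,400,3),np.uint8)])])
cv2.imwrite("pics/o5.png",cv2.convertScaleAbs(o,alpha=1.3,beta=10))
E
```

```text
t 6.95 tcp [ 0.4411 -0.0785  0.2374] F [-0.   0.2 -0. ] w 0.0033 yawerr 0.007
target [ 0.616  -0.1165  0.2115] shift [0.1628 0.074  0.0262]
target [ 0.616  -0.1165  0.1315] shift [0.1627 0.0741 0.1062]
```

View pics/o5.png

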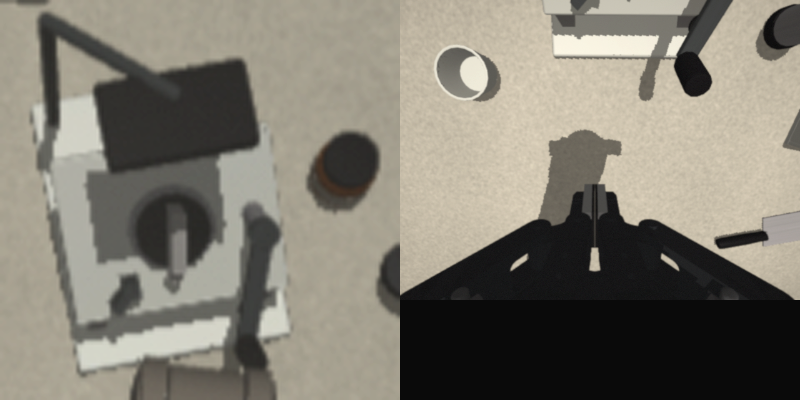

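The top view shows the lever fully open, the nose tip at about (174,291) and the pointer head at about (137,278). That is my tenth picture, so from here I'll measure by numbers only. First I'll check the pointer and nose azimuths again on the saved unloaded wrist picture w2, using the hand-eye transform.

```bash
cat >> h.py <<'E'
from scipy.spatial.transform import Rotation as Q
def tool():
    s=r.observe();T=np.eye(4);T[:3,:3]=Q.from_quat(s["orientation"]).as_matrix();T[:3,3]=s["tool_pos"];return T
E
python3 - <<'E'
from h import *
np.set_printoptions(precision=4,suppress=True)
w=r.snapshot("wrist");H=w["world_to_cam"]@tool();np.save("H.npy",H)
T=np.eye(4);a=YAW-.001;x=[np.cos(a),np.sin(a),0];T[:3,:3]=np.c_[x,[x[1],-x[0],0],[0,0,-1]];T[:3,3]=[.6025,-.0679,.1966]
d=dict(w,world_to_cam=H@np.linalg.inv(T))
print("check post shut",proj(d,[P(0,.03,.062),P(0,.03,.106)]),"cap ctr",proj(d,[P(0,0,.016)]))
g=cv2.cvtColor(cv2.imread("pics/w2.png"),cv2.COLOR_BGR2GRAY)
m=(g<140).astype(np.uint8);m[:215]=0;m[290:]=0;m[:,:240]=0;m[:,292:]=0
for k in cv2.findContours(m,0,2)[0]:
    if cv2.contourArea(k)>150:print(cv2.contourArea(k),cv2.approxPolyDP(k,3,True)[:,0].tolist())
for A in(125,130,135,140):
    c,s=np.cos(np.radians(A)),np.sin(np.radians(A))
    print(A,"tip .024,0:",proj(d,[P(.054*c,.054*s,h) for h in(.024,0)]).round(0).tolist(),"tail",proj(d,[P(.092*c,.092*s,h) for h in(.024,0)]).round(0).tolist())
for A in(165,170,175):
    c,s=np.cos(np.radians(A)),np.sin(np.radians(A));print(A,"bar ends",proj(d,[P(e*c,e*s,.048) for e in(-.028,.028)]).round(0).tolist())
E
```

```text
check post shut [[302.6696 253.9088]
 [300.6845 346.024 ]] cap ctr [[361.1437 187.5259]]
2317.0 [[265, 225], [263, 236], [247, 249], [242, 275], [256, 281], [269, 272], [269, 289], [291, 289], [289, 226]]
125 tip .024,0: [[280.0, 239.0], [282.0, 210.0]] tail [[231.0, 263.0], [237.0, 234.0]]
130 tip .024,0: [[285.0, 243.0], [287.0, 215.0]] tail [[241.0, 269.0], [245.0, 241.0]]
135 tip .024,0: [[291.0, 247.0], [292.0, 219.0]] tail [[250.0, 275.0], [254.0, 247.0]]
140 tip .024,0: [[297.0, 251.0], [298.0, 222.0]] tail [[260.0, 280.0], [264.0, 252.0]]
165 bar ends [[392.0, 186.0], [348.0, 267.0]]
170 bar ends [[387.0, 185.0], [352.0, 268.0]]
175 bar ends [[381.0, 184.0], [357.0, 268.0]]
```

{"api": "step_arm", "payload": {
  "series": [
    [0,[0.04,0.018,0.006],0],
    [0,[0.08,0.036,0.013],0],
    [0,[0.12,0.055,0.02],0],
    [0,[0.15,0.07,0.026],0],
    [0,[0.163,0.074,0.026],0],
    [0,[0.163,0.074,0.026],0],
    [0,[0.163,0.074,0.05],0],
    [0,[0.163,0.074,0.075],0],
    [0,[0.163,0.074,0.095],0],
    [0,[0.163,0.074,0.106],0],
    [0,[0.163,0.074,0.106],0]
  ]
}}

```text
time_s: 8.2
tool_pos: [0.6127, -0.1205, 0.1288]
orientation: [0.995, 0.103, -0.003, -0.002]
ft_force: [-3.6, 3.9, 0.8]
gripper_width: -0.0003
grasp_force: 0.0
```

```bash
python3 - <<'E'
from h import *
shift([P(-.042,-.026,.026)]+[P(-.041,v,.026) for v in(-.01,0.008,.017)])
print(S()[0].T@(r.observe()["tool_pos"]-S()[1]))
E
```

```text
t 8.2 tcp [ 0.6127 -0.1205  0.1288] F [-3.6  3.9  0.8] w -0.0003 yawerr 0.001
target [ 0.616  -0.1165  0.1315] shift [ 0.004  -0.0033 -0.0027]
target [ 0.6135 -0.1007  0.132 ] shift [ 0.0049 -0.0193 -0.0031]
target [ 0.6099 -0.083   0.132 ] shift [ 0.0049 -0.0373 -0.0031]
target [ 0.608  -0.0742  0.132 ] shift [ 0.0049 -0.0463 -0.003 ]
[-0.04681179 -0.02924794  0.02564963]
```

Slight touch, probably a finger linkage against the open lever, in the opening direction. I'll start pushing the nose towards +y.

{"api": "step_arm", "payload": {
  "series": [
    [0,[0.003,-0.006,-0.002],0],
    [0,[0.004,-0.012,-0.002],0],
    [0,[0.004,-0.017,-0.002],0],
    [0,[0.004,-0.022,-0.002],0],
    [0,[0.004,-0.026,-0.002],0],
    [0,[0.004,-0.03,-0.002],0],
    [0,[0.004,-0.034,-0.002],0],
    [0,[0.004,-0.034,-0.002],0]
  ]
}}

```text
time_s: 9.0
tool_pos: [0.613, -0.0944, 0.1328]
orientation: [0.995, 0.1, 0.0, 0.004]
ft_force: [-0.2, -6.6, 1.7]
gripper_width: -0.0001
grasp_force: 2.7
```

```bash
cat > ang.py <<'E'
from h import *
def bar(d,save=None):
    # bright pixels inside the cap rim, rectified on the plane h=.048 (plate coords, 0.5 mm/px)
    n=200;g=np.linspace(-.05,.05,n);U,V=np.meshgrid(g,g,indexing="ij")
    R,o=S();W=o+np.stack([U,V,np.full_like(U,.048)],-1).reshape(-1,3)@R.T
    p=proj(d,W).astype(np.float32).reshape(n,n,2)
    im=cv2.remap(cv2.cvtColor(d["image"],cv2.COLOR_RGB2GRAY),p[...,0],p[...,1],cv2.INTER_LINEAR)
    m=((im>85)&(U**2+V**2<.033**2)).astype(np.uint8)
    k,l,st,ce=cv2.connectedComponentsWithStats(m);i=l[(abs(U)<.008)&(abs(V)<.008)];i=np.bincount(i[i>0],minlength=2).argmax()
    y,x=np.where(l==i);P_=np.c_[g[y],g[x]];c=P_.mean(0);w,v=np.linalg.eigh(np.cov((P_-c).T));e=v[:,1]*(-1 if v[0,1]>0 else 1)
    print("area px",len(y),"ctr mm",(c*1e3).round(1),"len/wid",(np.sqrt(w[::-1])*3464).round(1),"azimuth deg",np.degrees(np.arctan2(e[1],e[0])).round(1),"grey",np.percentile(im,[5,25,50,75]).round())
E
python3 - <<'E'
from ang import *
shift([P(-.041,v,.026) for v in(.014,.017)])
bar(r.snapshot("top"));bar(dict(r.snapshot("top"),image=cv2.imread("pics/top0.png")[:,:,::-1]))
E
```

```text
t 9.0 tcp [ 0.613  -0.0944  0.1328] F [-0.2 -6.6  1.7] w -0.0001 yawerr -0.005
target [ 0.6087 -0.0772  0.132 ] shift [-0.0008 -0.0178  0.0006]
target [ 0.608  -0.0742  0.132 ] shift [-0.0008 -0.0208  0.0006]
area px 561 ctr mm [7.2 8.7] len/wid [13.5 10.5] azimuth deg 111.1 grey [28. 54. 69. 73.]
area px 39878 ctr mm [ 0.1 -0. ] len/wid [100.7 100.5] azimuth deg -95.3 grey [25. 34. 48. 66.]
```

{"api": "step_arm", "payload": {
  "series": [
    [0,[0,0,0],0],
    [0,[0,-0.003,0],0],
    [0,[0,-0.006,0],0],
    [0,[0,-0.006,0],0]
  ]
}}

```text
time_s: 9.5
tool_pos: [0.611, -0.0882, 0.1326]
orientation: [0.995, 0.1, -0.001, 0.004]
ft_force: [-1.1, -5.5, 0.3]
gripper_width: -0.0002
grasp_force: 2.7
```

```bash
python3 - <<'E'
from ang import *
shift([P(-.041,v,.026) for v in(.014,.017)])
bar(r.snapshot("scene"))
E
```

```text
t 9.5 tcp [ 0.611  -0.0882  0.1326] F [-1.1 -5.5  0.3] w -0.0002 yawerr -0.004
target [ 0.6087 -0.0772  0.132 ] shift [-0.0001 -0.0113  0.0005]
target [ 0.608  -0.0742  0.132 ] shift [-0.0001 -0.0143  0.0005]
area px 7580 ctr mm [ 3.9 -3.4] len/wid [64.7 39.2] azimuth deg -100.5 grey [ 34.  39.  82. 103.]
```

{"api": "step_arm", "payload": {
  "series": [
    [0,[0,-0.003,0],0],
    [0,[0,-0.006,0],0],
    [0,[0,-0.009,0],0],
    [0,[0,-0.009,0],0],
    [0,[0,-0.009,0],0]
  ]
}}

```text
time_s: 10.05
tool_pos: [0.6084, -0.0787, 0.1321]
orientation: [0.995, 0.1, -0.002, 0.003]
ft_force: [-2.7, -5.1, 0.6]
gripper_width: 0.0003
grasp_force: 2.6
```

{"api": "step_arm", "payload": {
  "series": [
    [0,[0,0.012,0],0],
    [0,[0,0.018,0],0],
    [0,[0,0.02,-0.03],0],
    [0,[0,0.02,-0.07],0],
    [0,[-0.04,0.02,-0.08],0],
    [0,[-0.08,0.02,-0.08],0],
    [0,[-0.12,0.02,-0.08],0],
    [0,[-0.15,0.02,-0.08],0],
    [0,[-0.16,0.02,-0.08],0],
    [0,[-0.16,0.02,-0.08],0]
  ]
}}

```text
time_s: 11.05
tool_pos: [0.457, -0.1266, 0.2126]
orientation: [0.995, 0.101, 0.001, 0.001]
ft_force: [-0.4, -0.3, -1.2]
gripper_width: -0.0
grasp_force: 0.0
```

```bash
cat > prof.py <<'E'
from h import *
def rect(d,h,n=140,a=.07):
    g=np.linspace(-a,a,n);U,V=np.meshgrid(g,g,indexing="ij");R,o=S()
    W=o+np.stack([U,V,np.full_like(U,h)],-1).reshape(-1,3)@R.T
    p=proj(d,W).astype(np.float32).reshape(n,n,2)
    return g,U,V,cv2.remap(cv2.cvtColor(d["image"],cv2.COLOR_RGB2GRAY),p[...,0],p[...,1],cv2.INTER_LINEAR)
def ring(d,h,rad):
    R,o=S();A=np.radians(np.arange(90,275,5));p=proj(d,[P(rad*np.cos(a),rad*np.sin(a),h) for a in A]).astype(np.float32)
    return cv2.remap(cv2.cvtColor(d["image"],cv2.COLOR_RGB2GRAY),p[None,:,0],p[None,:,1],cv2.INTER_LINEAR)[0]
E
python3 - <<'E'
from prof import *
shift([P(-.041,.017,.026)])
t=r.snapshot("top");o=dict(t,image=cv2.imread("pics/top0.png")[:,:,::-1])
print("az  ",np.arange(90,275,5))
for rad,h in((.018,.048),(.024,.048),(.04,.025),(.062,.024),(.08,.024)):
    print(rad,"now",ring(t,h,rad));print(rad,"t0 ",ring(o,h,rad))
E
```

```text
t 11.05 tcp [ 0.457  -0.1266  0.2126] F [-0.4 -0.3 -1.2] w -0.0 yawerr -0.002
target [ 0.608  -0.0742  0.132 ] shift [ 0.1584 -0.0209  0.0809]
az   [ 90  95 100 105 110 115 120 125 130 135 140 145 150 155 160 165 170 175
 180 185 190 195 200 205 210 215 220 225 230 235 240 245 250 255 260 265
 270]
0.018 now [75 83 90 92 92 92 91 90 88 79 65 55 45 36 30 28 27 27 27 27 27 26 26 26
 26 26 26 25 26 26 27 29 34 44 56 71 84]
0.018 t0  [35 37 39 38 39 38 38 40 41 41 41 42 44 44 43 43 43 45 46 45 43 37 35 37
 39 40 40 41 42 42 42 42 42 42 41 40 37]
0.024 now [66 71 80 87 92 91 89 84 71 57 45 33 33 36 39 42 43 48 49 47 52 52 49 51
 56 59 52 49 48 50 47 37 33 34 36 50 69]
0.024 t0  [30 31 30 29 27 27 27 28 29 31 33 37 44 51 60 67 68 69 73 79 62 51 46 48
 50 51 52 52 50 43 41 41 41 42 42 41 36]
0.04 now [ 53  55  56  74  89  98 103  91  72  65  64  64  65  66  81 101 104 103
 115 117 123 118 116 122 122 124 125 124 125 125 120  94  69  67  66  66
  65]
0.04 t0  [54 55 55 55 47 36 31 27 27 28 28 27 28 28 35 51 66 75 78 82 69 65 66 65
 65 65 61 54 48 42 41 42 42 43 49 63 64]
0.062 now [ 66  68  68 104 125 125  95  49  39  42  68 117 126 125 125 126 126 126
 125 126 126 126 126 126 125 125 126 126 126 125 121 105 117 103  94  92
  92]
0.062 t0  [ 66  67  68 102 125 125  95  49  39  35  42  62  65  82 124 125 119 124
 125 126 126 125 126 125 123 119  86  66  65  65  63  46  40  40  43  72
  91]
0.08 now [127 127 126 126 126 126 126 118  42  42  55 107 110  84  77  70  70  70
  70  70  70  71  75  85 123 124  97  57  40  40  40  40  39  40  40  40
  56]
0.08 t0  [126 126 126 126 126 126 126 117  42  42  56  67  67  67  74  70  70  70
  70  70  70  71  75  84 123 124 126 125  86  65  65  62  42  39  41  40
  56]
```

The bar now lies at about 115°, while the pointer is at about 132–134°, so I overshot by roughly 17°. Getting behind the nose with shut fingers would crowd the lamp. Instead I'll turn the tool 90°, open it, and pull the nose back with the uphill finger.

{"api": "step_arm", "payload": {
  "series": [
    [1,[0,0,0],0.14],
    [1,[0,0,0],0.29],
    [1,[0,0,0],0.44],
    [1,[0,0,0],0.59],
    [1,[0,0,0],0.74],
    [1,[0,0,0],0.89],
    [1,[0,0,0],1.04],
    [1,[0,0,0],1.19],
    [1,[0,0,0],1.34],
    [1,[0,0,0],1.49],
    [1,[0,0,0],1.571],
    [1,[0,0,0],1.571]
  ]
}}

```text
time_s: 12.3
tool_pos: [0.4592, -0.125, 0.2119]
orientation: [0.776, -0.63, 0.0, -0.001]
ft_force: [-0.8, -0.1, 0.1]
gripper_width: 0.0853
grasp_force: 0.0
```

```bash
python3 - <<'E'
from prof import *
ex=np.array([np.cos(YAW),np.sin(YAW),0])
f=lambda u,v=.030,h=.029:P(u,v,h)-.0425*ex-[0,0,.013]
g=f(.012);shift([[*g[:2],.205],g,f(-.006),f(-.0145)]);print(r.observe()["joints"].round(2))
t=r.snapshot("top")
for rad,h in((-.018,.048),(-.024,.048)):print(rad,ring(t,h,rad))
print(proj(t,[P(0,0,.016)]))
E
```

```text
t 12.3 tcp [ 0.4592 -0.125   0.2119] F [-0.8 -0.1  0.1] w 0.0853 yawerr -1.569
target [ 0.6073 -0.0611  0.205 ] shift [-0.0321 -0.158   0.0071]
target [ 0.6073 -0.0611  0.1481] shift [-0.0321 -0.158   0.064 ]
target [ 0.592  -0.0643  0.1391] shift [-0.0321 -0.1424  0.073 ]
target [ 0.5848 -0.0658  0.1349] shift [-0.0321 -0.135   0.0772]
[ 0.39  0.18 -0.18  1.73  0.03  1.23 -2.74]
-0.018 [84 89 92 91 88 77 62 55 51 47 45 45 43 41 40 39 36 33 32 31 30 29 29 28
 28 28 30 32 34 37 41 44 48 56 63 69 75]
-0.024 [70 88 89 84 78 66 52 48 45 45 43 41 37 32 28 26 25 25 25 25 25 25 25 25
 25 25 26 25 25 26 28 30 34 40 49 59 66]
[[336.71946365 198.34801262]]
```

Joint 7 is near its limit at -2.74. The grasp is the same after a half turn, so I'll turn back by π before going in.

{"api": "step_arm", "payload": {
  "series": [
    [1,[0,0,0],-0.14],
    [1,[0,0,0],-0.29],
    [1,[0,0,0],-0.44],
    [1,[0,0,0],-0.59],
    [1,[0,0,0],-0.74],
    [1,[0,0,0],-0.89],
    [1,[0,0,0],-1.04],
    [1,[0,0,0],-1.19],
    [1,[0,0,0],-1.34],
    [1,[0,0,0],-1.49],
    [1,[0,0,0],-1.571],
    [1,[0,0,0],-1.571]
  ]
}}

```text
time_s: 13.55
tool_pos: [0.4581, -0.1257, 0.212]
orientation: [0.995, 0.103, 0.0, -0.0]
ft_force: [-0.4, -0.7, -0.1]
gripper_width: 0.0853
grasp_force: 0.0
```

{"api": "step_arm", "payload": {
  "series": [
    [1,[0,0,0],-0.14],
    [1,[0,0,0],-0.29],
    [1,[0,0,0],-0.44],
    [1,[0,0,0],-0.59],
    [1,[0,0,0],-0.74],
    [1,[0,0,0],-0.89],
    [1,[0,0,0],-1.04],
    [1,[0,0,0],-1.19],
    [1,[0,0,0],-1.34],
    [1,[0,0,0],-1.49],
    [1,[0,0,0],-1.571],
    [1,[0,0,0],-1.571]
  ]
}}

```text
time_s: 14.75
tool_pos: [0.4577, -0.1258, 0.212]
orientation: [0.631, 0.776, 0.0, 0.0]
ft_force: [0.1, -0.2, 0.2]
gripper_width: 0.0855
grasp_force: 0.0
```

```bash
python3 - <<'E'
from prof import *
ex=np.array([np.cos(YAW),np.sin(YAW),0])
f=lambda u,v=.030,h=.029:P(u,v,h)-.0425*ex-[0,0,.013]
g=f(.012);shift([[*g[:2],.205],g,f(-.006),f(-.0145)]);print(r.observe()["joints"].round(2))
E
```

```text
t 14.75 tcp [ 0.4577 -0.1258  0.212 ] F [ 0.1 -0.2  0.2] w 0.0855 yawerr 1.57
target [ 0.6073 -0.0611  0.205 ] shift [0.033  0.1596 0.0071]
target [ 0.6073 -0.0611  0.1481] shift [0.033  0.1595 0.064 ]
target [ 0.592  -0.0643  0.1391] shift [0.033  0.1439 0.073 ]
target [ 0.5848 -0.0658  0.1349] shift [0.033  0.1366 0.0773]
[ 0.69  0.21 -0.53  1.72  0.11  1.24  0.33]
```

{"api": "step_arm", "payload": {
  "series": [
    [1,[0.01,0.04,0.0],0],
    [1,[0.02,0.08,0.0],0],
    [1,[0.03,0.12,0.007],0],
    [1,[0.033,0.15,0.007],0],
    [1,[0.033,0.16,0.007],0],
    [1,[0.033,0.16,0.007],0],
    [1,[0.033,0.16,0.025],0],
    [1,[0.033,0.16,0.043],0],
    [1,[0.033,0.16,0.056],0],
    [1,[0.033,0.16,0.064],0],
    [1,[0.033,0.16,0.064],0]
  ]
}}

```text
time_s: 15.85
tool_pos: [0.6057, -0.0619, 0.147]
orientation: [0.631, 0.775, -0.001, -0.001]
ft_force: [-0.4, -0.8, 0.7]
gripper_width: 0.0855
grasp_force: 0.0
```

```bash
python3 - <<'E'
from prof import *
ex=np.array([np.cos(YAW),np.sin(YAW),0])
f=lambda u,v=.030,h=.029:P(u,v,h)-.0425*ex-[0,0,.013]
shift([f(.012),f(-.006),f(-.01),f(-.0145)])
E
```

```text
t 15.85 tcp [ 0.6057 -0.0619  0.147 ] F [-0.4 -0.8  0.7] w 0.0855 yawerr 1.57
target [ 0.6073 -0.0611  0.1481] shift [ 0.0005  0.0016 -0.0011]
target [ 0.592  -0.0643  0.1391] shift [ 0.0005 -0.0139  0.0079]
target [ 0.5886 -0.065   0.1371] shift [ 0.0005 -0.0174  0.0099]
target [ 0.5848 -0.0658  0.1349] shift [ 0.0005 -0.0213  0.0122]
```

{"api": "step_arm", "payload": {
  "series": [
    [1,[0,-0.004,0.002],0],
    [1,[0,-0.008,0.005],0],
    [1,[0,-0.011,0.006],0],
    [1,[0,-0.014,0.008],0],
    [1,[0,-0.014,0.008],0]
  ]
}}

```text
time_s: 16.35
tool_pos: [0.5938, -0.0641, 0.1406]
orientation: [0.631, 0.776, 0.001, 0.001]
ft_force: [0.2, -0.2, 0.7]
gripper_width: 0.0854
grasp_force: 0.3
```

{"api": "step_arm", "payload": {
  "series": [
    [1,[0,-0.003,0.001],0],
    [1,[0,-0.005,0.002],0],
    [1,[0,-0.005,0.002],0],
    [1,[0,-0.005,0.002],0]
  ]
}}

```text
time_s: 16.75
tool_pos: [0.592, -0.0645, 0.1396]
orientation: [0.631, 0.776, 0.003, 0.003]
ft_force: [6.2, 1.0, 0.9]
gripper_width: 0.0855
grasp_force: 2.3
```

```bash
python3 - <<'E'
from prof import *
ex=np.array([np.cos(YAW),np.sin(YAW),0])
f=lambda u,v=.030,h=.029:P(u,v,h)-.0425*ex-[0,0,.013]
shift([f(-.01),f(-.0145)])
t=r.snapshot("top")
for rad,h in((.018,.048),(.04,.025),(.062,.024)):print(rad,ring(t,h,rad))
E
```

```text
t 16.75 tcp [ 0.592  -0.0645  0.1396] F [6.2 1.  0.9] w 0.0855 yawerr 1.571
target [ 0.5886 -0.065   0.1371] shift [ 0.0002 -0.0034  0.0025]
target [ 0.5848 -0.0658  0.1349] shift [ 0.0002 -0.0074  0.0047]
0.018 [74 74 74 74 73 73 73 72 72 73 73 73 73 73 74 73 73 73 74 74 74 73 73 73
 74 74 74 74 74 73 73 74 74 73 73 74 74]
0.04 [76 76 76 75 77 78 80 75 68 67 66 67 68 69 70 72 73 73 74 74 73 73 73 72
 72 70 70 72 72 70 68 70 72 73 72 73 73]
0.062 [48 43 42 44 40 42 42 71 82 78 74 64 63 66 69 70 72 73 73 74 73 72 70 69
 67 62 81 85 88 88 84 65 55 59 66 63 65]
```

Contact is exactly where predicted. I'll keep pulling in small steps.

{"api": "step_arm", "payload": {
  "series": [
    [1,[0,-0.002,0.001],0],
    [1,[0,-0.004,0.002],0],
    [1,[0,-0.005,0.003],0],
    [1,[0,-0.005,0.003],0],
    [1,[0,-0.005,0.003],0]
  ]
}}

```text
time_s: 17.3
tool_pos: [0.5871, -0.0651, 0.1371]
orientation: [0.631, 0.776, 0.003, 0.003]
ft_force: [5.1, 1.1, 3.5]
gripper_width: 0.0855
grasp_force: 2.3
```

{"api": "step_arm", "payload": {
  "series": [
    [1,[0,-0.0015,0.001],0],
    [1,[0,-0.0015,0.001],0],
    [1,[0,-0.0015,0.001],0]
  ]
}}

```text
time_s: 17.6
tool_pos: [0.5841, -0.0653, 0.1354]
orientation: [0.631, 0.776, 0.002, 0.002]
ft_force: [4.5, 1.4, 3.5]
gripper_width: 0.0849
grasp_force: 2.4
```

{"api": "step_arm", "payload": {
  "series": [
    [1,[0,0.01,0],0],
    [1,[0,0.018,-0.005],0],
    [1,[0,0.02,-0.03],0],
    [1,[0,0.02,-0.06],0],
    [1,[0,0.0,-0.075],0],
    [1,[0,-0.04,-0.075],0],
    [1,[0,-0.08,-0.075],0],
    [1,[0,-0.12,-0.075],0],
    [1,[0,-0.14,-0.075],0],
    [1,[0,-0.14,-0.075],0]
  ]
}}

```text
time_s: 18.6
tool_pos: [0.4411, -0.0965, 0.2082]
orientation: [0.632, 0.775, -0.003, -0.002]
ft_force: [1.9, 0.4, 0.4]
gripper_width: 0.0854
grasp_force: 0.0
```

```bash
cat >> prof.py <<'E'
def seg(a,th,hi,lo=90):
    # centre azimuth (plus width) of the stretch of values on the wanted side of th, at 1 deg
    m=(a>th) if hi else (a<th);return m
def fine(d,h,rad,A):
    a=np.radians(A);p=proj(d,[P(rad*np.cos(x),rad*np.sin(x),h) for x in a]).astype(np.float32)
    return cv2.remap(cv2.cvtColor(d["image"],cv2.COLOR_RGB2GRAY),p[None,:,0],p[None,:,1],cv2.INTER_LINEAR)[0]
E
python3 - <<'E'
from prof import *
shift([P(-.041,.017,.026)])
t=r.snapshot("top")
print("az  ",np.arange(90,275,5))
for rad,h in((.018,.048),(.024,.048),(-.018,.048),(-.024,.048),(.036,.025),(.04,.025),(.044,.025),(.05,.024),(.055,.024),(.062,.024),(.08,.024)):
    print(rad,ring(t,h,rad)[:24])
cv2.imwrite("pics/raw_t.png",t["image"][:,:,::-1])
E
```

```text
t 18.6 tcp [ 0.4411 -0.0965  0.2082] F [1.9 0.4 0.4] w 0.0854 yawerr 1.567
target [ 0.608  -0.0742  0.132 ] shift [-0.0116  0.1685  0.0751]
az   [ 90  95 100 105 110 115 120 125 130 135 140 145 150 155 160 165 170 175
 180 185 190 195 200 205 210 215 220 225 230 235 240 245 250 255 260 265
 270]
0.018 [51 55 59 62 64 72 82 90 93 92 91 90 88 81 71 54 39 33 28 27 26 26 26 26]
0.024 [31 38 48 55 59 64 70 83 92 92 91 89 81 65 52 44 43 48 49 47 53 53 49 51]
-0.018 [27 30 36 49 61 65 62 63 62 58 54 53 50 46 45 43 43 42 40 38 34 31 29 27]
-0.024 [25 24 25 27 32 40 46 49 49 49 50 49 46 44 43 41 36 32 28 26 25 25 25 25]
0.036 [42 42 41 44 45 48 54 65 80 87 66 70 74 82 76 65 61 63 76 76 90 83 72 91]
0.04 [ 52  55  56  57  64  92  97  88  82  89  86  61  60  67  67  70  91 101
 115 117 123 118 115 122]
0.044 [ 66  66  65  68  90 117 123 110  82  81  89  77  67  66  67  89 117 124
 125 125 125 125 125 125]
0.05 [ 66  67  67  68 100 124 126 116 104  94  74  69  66  67  88 120 125 125
 126 125 126 125 125 125]
0.055 [ 66  67  66  72 112 125 123  90  53  72  89  73  90  81  98 125 125 126
 125 125 125 125 126 126]
0.062 [ 66  66  68 102 125 124  95  49  39  41  67 115 125 126 125 125 126 125
 126 126 125 126 125 126]
0.08 [126 127 126 126 125 126 126 116  42  42  55 106 110  84  76  70  69  70
  70  69  70  70  74  84]
```

The bar top now reads about 137° and the pointer about 135°. The top view is too coarse to trust within the tolerance, so I'll turn the tool back, which the lever needs anyway, and measure from the wrist camera over the tube.

{"api": "step_arm", "payload": {
  "series": [
    [1,[0,0,0],0.14],
    [1,[0,0,0],0.29],
    [1,[0,0,0],0.44],
    [1,[0,0,0],0.59],
    [1,[0,0,0],0.74],
    [1,[0,0,0],0.89],
    [1,[0,0,0],1.04],
    [1,[0,0,0],1.19],
    [1,[0,0,0],1.34],
    [1,[0,0,0],1.49],
    [1,[0,0,0],1.571],
    [1,[0,0,0],1.571]
  ]
}}

```text
time_s: 19.85
tool_pos: [0.4459, -0.0942, 0.2086]
orientation: [0.995, 0.103, -0.001, -0.001]
ft_force: [0.7, 0.7, 0.2]
gripper_width: 0.0852
grasp_force: 0.0
```

```bash
python3 - <<'E'
from prof import *
shift([[.59,-.08,.22]])
E
```

```text
t 19.85 tcp [ 0.4459 -0.0942  0.2086] F [0.7 0.7 0.2] w 0.0852 yawerr 0.001
target [ 0.59 -0.08  0.22] shift [ 0.1439  0.0156 -0.0116]
```

{"api": "step_arm", "payload": {
  "series": [
    [1,[0.04,0.004,-0.011],0],
    [1,[0.08,0.008,-0.011],0],
    [1,[0.12,0.012,-0.011],0],
    [1,[0.144,0.015,-0.011],0],
    [1,[0.144,0.015,-0.011],0],
    [1,[0.144,0.015,-0.011],0],
    [1,[0.144,0.015,-0.011],0]
  ]
}}

```text
time_s: 20.55
tool_pos: [0.5884, -0.0803, 0.2196]
orientation: [0.995, 0.103, -0.001, 0.0]
ft_force: [-0.5, 0.4, 0.4]
gripper_width: 0.0852
grasp_force: 0.0
```

```bash
python3 - <<'E'
from prof import *
np.set_printoptions(linewidth=250)
shift([[.59,-.08,.22]])
w=r.snapshot("wrist");cv2.imwrite("pics/raw_w.png",w["image"][:,:,::-1]);np.save("pics/T.npy",w["world_to_cam"])
print("proj cap ctr",proj(w,[P(0,0,.016)]),"ptr tip135 top/bot",proj(w,[P(-.0382,.0382,h) for h in(.024,0)]),"bar ends137 top",proj(w,[P(a*-.731,a*.682,.048) for a in(.028,-.028)]),"nose tip 137 h28/16",proj(w,[P(-.0336,.0314,h) for h in(.028,.016)]))
hsv=cv2.cvtColor(w["image"],cv2.COLOR_RGB2HSV);g=hsv[...,2]
c=proj(w,[P(0,0,.016)])[0].astype(int)
x0,x1,y0,y1=c[0]-130,c[0]+90,max(c[1]-90,0),c[1]+160
for lo,hi in((0,45),(45,80),(80,110),(110,150),(150,200)):
    m=np.zeros_like(g);m[y0:y1,x0:x1]=((g>=lo)&(g<hi))[y0:y1,x0:x1]*255
    m=cv2.morphologyEx(m,cv2.MORPH_OPEN,np.ones((3,3)))
    for k in cv2.findContours(m,0,2)[0]:
        if cv2.contourArea(k)>150:print((lo,hi),int(cv2.contourArea(k)),cv2.approxPolyDP(k,2.5,True)[:,0].tolist())
E
```

```text
t 20.55 tcp [ 0.5884 -0.0803  0.2196] F [-0.5  0.4  0.4] w 0.0852 yawerr 0.001
target [ 0.59 -0.08  0.22] shift [ 0.0016  0.     -0.0004]
proj cap ctr [[339.39631822 151.76332597]] ptr tip135 top/bot [[276.07232003 210.52006945]
 [278.35981899 186.21099926]] bar ends137 top [[305.63068536 216.65869999]
 [385.74147245 154.03137419]] nose tip 137 h28/16 [[286.19787601 209.48367493]
 [287.06604069 196.64027571]]
(0, 45) 658 [[428, 261], [418, 271], [405, 276], [404, 288], [390, 310], [400, 302], [419, 295], [428, 272]]
(0, 45) 5308 [[387, 115], [375, 103], [357, 94], [323, 94], [303, 103], [290, 115], [282, 130], [279, 146], [282, 169], [289, 179], [293, 179], [366, 120], [370, 120], [384, 135], [393, 164], [395, 135]]
(45, 80) 391 [[428, 276], [424, 279], [421, 294], [400, 303], [396, 310], [421, 309], [428, 301]]
(45, 80) 1222 [[275, 193], [254, 193], [249, 207], [250, 224], [234, 236], [235, 240], [246, 245], [262, 232], [276, 232]]
(45, 80) 2269 [[383, 135], [370, 121], [366, 121], [306, 173], [348, 172], [370, 156], [374, 148], [383, 161], [375, 162], [365, 172], [388, 173], [391, 
[... 1404 characters left out ...]
 299], [349, 290], [351, 272], [358, 255], [342, 249], [331, 258], [322, 299], [316, 310], [387, 310], [401, 288], [402, 276], [419, 266], [428, 254]]
(150, 200) 5290 [[209, 115], [209, 310], [237, 310], [236, 278], [240, 255], [230, 254], [222, 245], [220, 232], [234, 230], [236, 217], [250, 204], [254, 190], [278, 192], [280, 222], [300, 219], [293, 213], [283, 212], [283, 206], [292, 203], [281, 201], [281, 188], [287, 184], [282, 175], [269, 172], [265, 175], [254, 172], [229, 174], [219, 168], [217, 136], [213, 133], [213, 116]]
(150, 200) 4391 [[428, 113], [421, 124], [412, 166], [401, 174], [390, 173], [373, 191], [349, 200], [315, 226], [327, 231], [399, 233], [420, 189], [428, 181]]
```

```bash
python3 - <<'E'
from prof import *
w=r.snapshot("wrist")
th=np.radians(np.arange(0,360,5));q=proj(w,[P(.034*np.cos(a),.034*np.sin(a),.016) for a in th])
print("cap rim predicted L,R,top",q[:,0].min(),q[:,0].max(),q[:,1].min(),"observed 278.5,396.5,93.5")
for A in(130,134,138,142):
    a=np.radians(A);f=lambda s,h:P(s*np.cos(a),s*np.sin(a),h)
    print(A,"tip bot/top, tail top:",proj(w,[f(.054,0),f(.054,.024),f(.092,.024)]).round(1).tolist(),"nose tip 28/16, bar end top",proj(w,[f(.046,.028),f(.046,.016),f(.028,.048)]).round(1).tolist())
g=cv2.cvtColor(w["image"],cv2.COLOR_RGB2GRAY)
for y in range(186,250,4):print(y,g[y,228:300:3])
E
```

```text
cap rim predicted L,R,top 279.3331305769252 399.49965592654144 93.94876755100807 observed 278.5,396.5,93.5
130 tip bot/top, tail top: [[273.0, 182.0], [270.4, 206.2], [230.0, 233.1]] nose tip 28/16, bar end top [[279.3, 204.4], [280.4, 191.5], [301.0, 213.1]]
134 tip bot/top, tail top: [[277.1, 185.3], [274.7, 209.5], [237.4, 238.0]] nose tip 28/16, bar end top [[283.0, 207.3], [284.0, 194.5], [303.4, 215.0]]
138 tip bot/top, tail top: [[281.3, 188.3], [279.3, 212.5], [245.1, 242.4]] nose tip 28/16, bar end top [[287.0, 210.0], [287.8, 197.1], [306.0, 216.8]]
142 tip bot/top, tail top: [[285.7, 191.1], [284.0, 215.3], [252.9, 246.3]] nose tip 28/16, bar end top [[291.1, 212.4], [291.8, 199.6], [308.7, 218.4]]
186 [182 181 182 182 182 182 182 183 182 181 182 181 182 182 182 181 182 182
 174 133 104 103 103 100]
190 [182 182 182 182 182 182 182 182 180 169 169 169 169 170 169 169 171 182
 118 102 102 102  99 101]
194 [181 182 182 181 182 183 182 182 152  53  53  50  52  51  50  51  80 182
 119 102 104 125 130 101]
198 [182 183 182 181 183 182 181 182 118  52  51  51  51  52  51  51  66
[... 541 characters left out ...]
176]
222 [182 182 180  78  43  42  43  46  58  61  59  58  59  58  58  58  51 173
 174 180 137 152 172 156]
226 [182 182 175  49  43  44  43  51  59  60  58  59  58  58  58  59  61 105
  99  98  98  98  98  98]
230 [175 175 147  43  43  48  57  57  59  60  60  59  59  58  57  57  73  96
  98  98  97  97  96  96]
234 [106 106  72  44  54  59  59  59  59  58  62  90 104 104 104 104 105 107
 107 106 107 107 107 107]
238 [106 105  60  59  59  60  59  58  59  84 106 106 106 107 106 108 107 106
 107 107 107 107 106 107]
242 [105 106 105  88  59  58  59  71 103 105 106 105 106 106 105 106 106 106
 106 106 106 106 106 107]
246 [90 85 90 91 89 78 80 89 87 88 89 88 91 87 88 89 90 90 87 89 89 89 88 89]
```

```bash
python3 - <<'E'
from prof import *
np.set_printoptions(linewidth=250,precision=4,suppress=True)
w=r.snapshot("wrist");g=cv2.cvtColor(w["image"],cv2.COLOR_RGB2GRAY)
print("x   ",np.arange(274,304))
for y in range(188,236,2):print(y,g[y,274:304])
az=lambda p:(p,round(np.degrees(np.arctan2(p[1],p[0])),1),round(float(np.hypot(p[0],p[1])),4))
for n,p,h in(("ptr top",(277.5,217),.024),("ptr bot",(277.5,192),0),("nose28",(283.5,211),.028),("nose16",(283,190),.016)):print(n,az(plate(w,p,h)))
E
```

```text
x    [274 275 276 277 278 279 280 281 282 283 284 285 286 287 288 289 290 291 292 293 294 295 296 297 298 299 300 301 302 303]
188 [182 182 183 181 182 182 178 159 122 108 106 102 103 103 102 101 102 102 101 101 101 101 100 101  99 100 100 101 102 102]
190 [169 170 173 178 182 181 175 153 116 103 103 102 103 103 102 101 102 102 103 103 107 109 105 102 101 100 101 102 101 100]
192 [ 71  78 111 154 177 180 171 144 113 103 102 101 103 102 101 101 102 105 111 120 122 112 105 101 102 101 100 100 101 101]
194 [ 52  54  81 132 172 181 172 147 115 104 101 102 103 103 104 109 118 129 134 135 126 108 102 101 100 101 100 102 101 100]
196 [ 50  52  73 126 170 180 170 145 114 103 103 104 105 111 121 131 136 137 139 137 125 108 102 101 101 100 100 100 101 101]
198 [ 51  50  70 125 170 179 166 136 111 105 109 119 129 134 138 139 138 138 138 135 123 104 101 101 100 101 100 101 101 102]
200 [ 51  47  63 121 169 178 162 129 117 123 132 137 139 140 140 141 141 141 139 135 120  98  98 101 101 101 102 101 100 100]
202 [ 51  46  58 109 158 176 169 148 140 140 140 139 138 138 138 139 139 141 141 138 121  9
[... 1576 characters left out ...]
99 99 98 98 98 99 98 98 98 98 98 98 98 98 97 98 98 98 97 97 98 98]
230 [56 59 73 92 98 97 97 97 97 97 98 97 97 98 97 97 97 96 96 96 95 97 96 96 96 96 96 96 96 96]
232 [ 59  65  83  97 100 101 101 100 102 101 100 100 100 101 100 101 101 101 101 100 101 100 100 101 100 101 100 101 101 101]
234 [104 104 106 106 107 107 106 107 107 106 106 107 106 107 106 106 106 107 106 107 107 106 106 106 106 106 106 107 107 107]
ptr top (array([-0.0441,  0.0374,  0.024 ]), np.float64(139.7), 0.0578)
ptr bot (array([-0.0434,  0.0388,  0.    ]), np.float64(138.2), 0.0582)
nose28 (array([-0.0351,  0.0329,  0.028 ]), np.float64(136.9), 0.0481)
nose16 (array([-0.0283,  0.0334,  0.016 ]), np.float64(130.3), 0.0438)
```

```bash
python3 - <<'E'
from prof import *
np.set_printoptions(precision=4,suppress=True)
w=r.snapshot("wrist")
a=plate(w,(282.4,213.2),.028);b=[plate(w,(277.4,y),h) for y,h in((216.5,.024),(192,0))]
for p in(a,*b):print(p,np.degrees(np.arctan2(p[1],p[0])),np.hypot(p[0],p[1]),"dist to nose",np.hypot(*(p-a)[:2]))
E
```

```text
[-0.0369  0.0336  0.028 ] 137.65566671529615 0.0498865058699123 dist to nose 0.0
[-0.0435  0.0374  0.024 ] 139.33708184520526 0.057404594489409114 dist to nose 0.007680345958900957
[-0.0433  0.0388 -0.    ] 138.0922218835863 0.05816398513974571 dist to nose 0.008287648155455955
```

Nose and pointer tips measure 7.7–8.3 mm apart, with azimuths within about 1.5°, so they are aligned. Next I'll shut the lever, backing off and approaching the post from the robot side.

{"api": "step_arm", "payload": {
  "series": [
    [1,[-0.04,0,0],0],
    [1,[-0.08,0,0],0],
    [1,[-0.12,0.01,0],0],
    [1,[-0.15,0.03,0.01],0],
    [1,[-0.15,0.05,0.04],0],
    [1,[-0.15,0.06,0.07],0],
    [1,[-0.15,0.06,0.074],0],
    [1,[-0.15,0.06,0.074],0]
  ]
}}

```text
time_s: 21.55
tool_pos: [0.4537, -0.1688, 0.1458]
orientation: [0.995, 0.102, -0.001, -0.001]
ft_force: [0.9, 0.1, 0.0]
gripper_width: 0.0855
grasp_force: 0.0
```

```bash
python3 - <<'E'
from prof import *
shift([P(-.105*np.sin(1.29),-.075+.105*np.cos(1.29),.098)-[0,0,.019]])
w=r.snapshot("wrist");g=cv2.cvtColor(w["image"],cv2.COLOR_RGB2GRAY)
for q in(1.2,1.3):
    p=proj(w,[P(-.105*np.sin(q),-.075+.105*np.cos(q),h) for h in(.07,.106)]);print(q,p.round(0).tolist())
y=int(p.mean(0)[1]);x=int(p.mean(0)[0])
for yy in(y-10,y,y+10):
    k=np.where(g[yy,x-70:x+70]<40)[0]+x-70;print(yy,k.min() if len(k) else None,k.max() if len(k) else None)
E
```

```text
t 21.55 tcp [ 0.4537 -0.1688  0.1458] F [0.9 0.1 0. ] w 0.0855 yawerr -0.0
target [ 0.5348 -0.1537  0.1454] shift [0.0825 0.0018 0.0003]
1.2 [[294.0, 56.0], [290.0, 107.0]]
1.3 [[322.0, 66.0], [324.0, 117.0]]
81 285 350
91 284 352
101 283 353
```

{"api": "step_arm", "payload": {
  "series": [
    [1,[0.04,0.001,0],0],
    [1,[0.07,0.002,0],0],
    [1,[0.081,0.002,0],0],
    [1,[0.081,0.002,0],0],
    [0.4,[0.081,0.002,0],0],
    [0,[0.081,0.002,0],0],
    [0,[0.081,0.002,0],0],
    [0,[0.081,0.002,0],0],
    [0,[0.081,0.002,0],0],
    [0,[0.081,0.002,0],0]
  ]
}}

```text
time_s: 22.6
tool_pos: [0.5332, -0.1545, 0.1464]
orientation: [0.995, 0.102, -0.001, -0.0]
ft_force: [-2.9, 2.0, 5.6]
gripper_width: 0.0223
grasp_force: 58.9
```

```bash
python3 - <<'E'
from prof import *
R=S()[0];g=r.observe()["tool_pos"];q0=1.285
shift([g+R@[-.105*(np.sin(q)-np.sin(q0)),.105*(np.cos(q)-np.cos(q0)),0] for q in (1.2,1.1,1.0,.9,.8,.7,.6,.5,.4,.3,.2,.1,0,-.03)])
E
```

```text
t 22.6 tcp [ 0.5332 -0.1545  0.1464] F [-2.9  2.   5.6] w 0.0223 yawerr -0.0
target [ 0.534  -0.1457  0.1479] shift [ 0.0025 -0.0084 -0.0014]
target [ 0.5356 -0.1356  0.15  ] shift [ 0.0062 -0.018  -0.0036]
target [ 0.5382 -0.1258  0.1526] shift [ 0.0107 -0.0271 -0.0062]
target [ 0.5417 -0.1163  0.1557] shift [ 0.016  -0.0357 -0.0092]
target [ 0.5459 -0.1074  0.1591] shift [ 0.022  -0.0436 -0.0127]
target [ 0.551 -0.099  0.163] shift [ 0.0286 -0.0507 -0.0165]
target [ 0.5568 -0.0913  0.1671] shift [ 0.0359 -0.0571 -0.0207]
target [ 0.5632 -0.0844  0.1716] shift [ 0.0436 -0.0626 -0.0252]
target [ 0.5703 -0.0782  0.1763] shift [ 0.0518 -0.0671 -0.0299]
target [ 0.578  -0.073   0.1813] shift [ 0.0603 -0.0708 -0.0349]
target [ 0.5861 -0.0686  0.1864] shift [ 0.0691 -0.0734 -0.04  ]
target [ 0.5945 -0.0653  0.1915] shift [ 0.0781 -0.0749 -0.0452]
target [ 0.6033 -0.0629  0.1968] shift [ 0.0872 -0.0755 -0.0504]
target [ 0.606  -0.0624  0.1984] shift [ 0.0899 -0.0754 -0.052 ]
```

{"api": "step_arm", "payload": {
  "series": [
    [0,[0.0025,-0.0084,-0.0014],0],
    [0,[0.0062,-0.018,-0.0036],0],
    [0,[0.0107,-0.027,-0.0062],0],
    [0,[0.016,-0.0357,-0.0092],0],
    [0,[0.022,-0.0436,-0.0127],0],
    [0,[0.0286,-0.0507,-0.0165],0],
    [0,[0.0286,-0.0507,-0.0165],0]
  ]
}}

```text
time_s: 23.3
tool_pos: [0.5474, -0.099, 0.1609]
orientation: [0.995, 0.102, -0.005, -0.001]
ft_force: [-8.2, -0.2, 3.0]
gripper_width: 0.0219
grasp_force: 61.8
```

```bash
python3 - <<'E'
from prof import *
R=S()[0];g=np.array([.5332,-.1545,.1464]);q0=1.285
shift([g+R@[-.105*(np.sin(q)-np.sin(q0)),.105*(np.cos(q)-np.cos(q0)),0] for q in (.7,.6,.5,.4,.3,.2,.1,0,-.03)])
E
```

```text
t 23.3 tcp [ 0.5474 -0.099   0.1609] F [-8.2 -0.2  3. ] w 0.0219 yawerr -0.001
target [ 0.5509 -0.099   0.1629] shift [ 0.0035  0.0008 -0.0021]
target [ 0.5567 -0.0913  0.1671] shift [ 0.0106 -0.0056 -0.0063]
target [ 0.5632 -0.0844  0.1716] shift [ 0.0183 -0.0111 -0.0109]
target [ 0.5703 -0.0782  0.1763] shift [ 0.0265 -0.0157 -0.0157]
target [ 0.5779 -0.073   0.1813] shift [ 0.0349 -0.0193 -0.0207]
target [ 0.586  -0.0686  0.1863] shift [ 0.0437 -0.0219 -0.0258]
target [ 0.5945 -0.0653  0.1915] shift [ 0.0526 -0.0235 -0.0311]
target [ 0.6033 -0.0629  0.1968] shift [ 0.0616 -0.0241 -0.0365]
target [ 0.6059 -0.0624  0.1983] shift [ 0.0644 -0.024  -0.0381]
```

{"api": "step_arm", "payload": {
  "series": [
    [0,[0.007,-0.0064,-0.0042],0],
    [0,[0.0148,-0.012,-0.0088],0],
    [0,[0.023,-0.0165,-0.0136],0],
    [0,[0.0314,-0.02,-0.0186],0],
    [0,[0.04,-0.0227,-0.0237],0],
    [0,[0.049,-0.0243,-0.029],0],
    [0,[0.055,-0.0248,-0.0325],0],
    [0,[0.059,-0.0248,-0.035],0],
    [0,[0.061,-0.0248,-0.036],0],
    [0,[0.061,-0.0248,-0.036],0]
  ]
}}

```text
time_s: 24.3
tool_pos: [0.6031, -0.0617, 0.1967]
orientation: [0.995, 0.102, -0.005, -0.001]
ft_force: [-6.5, 1.3, 0.5]
gripper_width: 0.0219
grasp_force: 58.8
```

```bash
python3 - <<'E'
from prof import *
shift([[.6051,-.0613,.1966]])
w=r.snapshot("wrist");g=cv2.cvtColor(w["image"],cv2.COLOR_RGB2GRAY)
for q in(0,.1,.2):
    print(q,"arm edges downhill mid/pivot-side",proj(w,[P(-.105*np.sin(q)*s-.009*np.cos(q),-.075+.105*np.cos(q)*s-.009*np.sin(q),.062) for s in(.4,.75)]).round(0).tolist())
for x in(380,400,440,470):print(x,g[190:300:4,x])
E
```

```text
t 24.3 tcp [ 0.6031 -0.0617  0.1967] F [-6.5  1.3  0.5] w 0.0219 yawerr -0.0
target [ 0.6051 -0.0613  0.1966] shift [0.0021 0.     0.    ]
0 arm edges downhill mid/pivot-side [[451.0, 270.0], [371.0, 270.0]]
0.1 arm edges downhill mid/pivot-side [[451.0, 275.0], [372.0, 280.0]]
0.2 arm edges downhill mid/pivot-side [[452.0, 281.0], [374.0, 289.0]]
380 [ 85  84  85  84  84  85  83  87 127 168 156  27  25  55  61  64  77  75
  71  71  71  69 126 200 197 198 200 196]
400 [ 86  85  85  84  87  88  92  91 162 161 161 159 110  58  63  65  78  73
  70  71  69  68 142 205 200 194 201 207]
440 [114 114 114 146 209 211 210 191 114 115 115 114 110  59  63  66  81  72
  70  72  69  68 178 209 206 207 199 201]
470 [210 209 188 204 124 114 114 114 113 114 114 113  96  60  62  67  80  71
  69  70  69  68 192 203 204 200 195 196]
```

The arm slope says about 0.02 rad. I'll press it firmly on the stop, then release.

{"api": "step_arm", "payload": {
  "series": [
    [0,[0.003,0,-0.002],0],
    [0,[0.006,0,-0.0035],0],
    [0,[0.009,0,-0.005],0],
    [0,[0.009,0,-0.005],0],
    [0,[0.009,0,-0.005],0]
  ]
}}

```text
time_s: 24.85
tool_pos: [0.607, -0.0608, 0.1991]
orientation: [0.995, 0.102, -0.011, -0.001]
ft_force: [-13.4, -0.3, -1.7]
gripper_width: 0.0223
grasp_force: 60.6
```

{"api": "step_arm", "payload": {
  "series": [
    [0,[-0.004,0,0.002],0],
    [0,[-0.007,0,0.004],0],
    [0,[-0.007,0,0.004],0],
    [1,[-0.007,0,0.004],0],
    [1,[-0.007,0,0.004],0],
    [1,[-0.007,0,0.004],0],
    [1,[-0.007,0,0.004],0]
  ]
}}

```text
time_s: 25.55
tool_pos: [0.6092, -0.0628, 0.1997]
orientation: [0.995, 0.102, 0.001, 0.0]
ft_force: [0.2, 0.3, -0.9]
gripper_width: 0.0787
grasp_force: 0.0
```

{"api": "step_arm", "payload": {
  "series": [
    [1,[-0.03,0,0],0],
    [1,[-0.07,0,0],0],
    [1,[-0.11,0,0],0],
    [1,[-0.15,0,0],0],
    [1,[-0.18,0,-0.02],0],
    [1,[-0.2,0,-0.02],0],
    [1,[-0.2,0,-0.02],0]
  ]
}}

```text
time_s: 26.25
tool_pos: [0.411, -0.1045, 0.2204]
orientation: [0.995, 0.101, 0.0, 0.001]
ft_force: [-0.5, -0.5, 0.3]
gripper_width: 0.0855
grasp_force: 0.0
```

```bash
python3 - <<'E'
from prof import *
np.set_printoptions(linewidth=200)
shift([[.6051,-.0613,.1966]])
t=r.snapshot("top");g=cv2.cvtColor(t["image"],cv2.COLOR_RGB2GRAY).astype(int);g0=cv2.cvtColor(cv2.imread("pics/top0.png"),cv2.COLOR_BGR2GRAY).astype(int)
# lever: same pixels as at the start (shut)?
m=np.abs(g-g0)[130:250,285:435]>20;y,x=np.where(m);print("changed px near stand",m.sum(),"x",x.min()+285 if len(x) else 0,x.max()+285 if len(x) else 0,"y",y.min()+130 if len(y) else 0,y.max()+130 if len(y) else 0)
h=proj(t,[P(0,.03,.106),P(0,-.02,.062),P(0,-.05,.062)]).astype(int);print(h.tolist())
for a in h:print(g0[a[1]-5:a[1]+6,a[0]],g[a[1]-5:a[1]+6,a[0]])
for n,(cx,cy) in dict(bottle=(271,198),jar=(388,180),spare=(409,210),cup=(273,256),brush=(182,315),spat=(445,310)).items():
    print(n,(np.abs(g-g0)[cy-18:cy+18,cx-25:cx+25]>25).sum())
for rad in(.018,.024):print(rad,ring(t,.048,rad)[:18])
E
```

```text
t 26.25 tcp [ 0.411  -0.1045  0.2204] F [-0.5 -0.5  0.3] w 0.0855 yawerr -0.003
target [ 0.6051 -0.0613  0.1966] shift [ 0.1988 -0.0035  0.0238]
changed px near stand 68 x 323 349 y 194 232
[[330, 210], [345, 202], [355, 200]]
[28 26 27 27 28 28 28 29 27 28 32] [26 26 27 27 27 28 27 28 26 29 41]
[24 25 25 31 40 42 42 41 43 54 63] [42 35 29 33 39 41 41 42 41 44 58]
[125 125 121  84  51  42  41  42  41  45  60] [125 125 119  74  44  40  41  41  40  46  61]
bottle 0
jar 0
spare 0
cup 0
brush 0
spat 0
0.018 [39 39 38 38 38 38 38 40 40 40 40 41 43 40 37 34 32 30]
0.024 [30 29 27 26 25 26 26 27 27 30 34 41 47 47 44 43 42 44]
```

The lever matches its shut picture, every bystander is unchanged, and the robot is clear. Handing in.

```bash
python3 -c "
from bench import r
print(r.sign_off())"
```

```text
the job is handed in; nothing more can be done
None
```

I handed the job in at about 26 s; no verdict came back. By my measurements, the lever was swung open to about 1.29 rad, the nose and pointer tips are about 8 mm apart, the lever is shut on its stop, and the bottles, cup, spare tube and hand tools have not moved.

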